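# Fetch the fuse holder from behind the cap and pulley

### The job

Clear the black lens cap and the steel pulley off the white tray and stand both on the blue mat, then take the green glass fuse holder that lay behind them and lay it squarely in the middle of the orange cradle. With it in place, put the cap and the pulley back upright on the tray, each centred on the very spot where it stood at the start, not swapped, and leave the coin gauge and the screw jar behind the tray alone.

Things in the scene. Friction and masses are not known exactly. Their poses are not given: they have to be found in the camera images.
- lens_cap: black plastic dome lens cap, upright: skirt 64 mm diameter and 20 mm high, above it a straight neck 42 mm diameter from 22 to 44 mm (grip here), domed top, 55 mm tall; 50 to 90 g. Origin: centre of its underside, z up. Starts on one of the tray's two blue-outlined round spots, the pulley on the other; which varies.
- pulley: bright steel drive pulley, flat, hub up: grooved wheel 64 mm diameter, 22 mm thick, above it a hub 40 mm diameter up to 54 mm (grip here); 250 to 450 g. Origin: centre of its underside, z up. Cap and pulley centres stand 80 mm apart: 39 mm free between neck and hub, 16 mm lower down; open the fingers to about 64 mm there.
- fuse_holder: green glass fuse holder with square brass end blocks, lying: 96 mm long (its y axis), 24 mm wide and high, glass 22 mm thick at mid-length (grip here, closing along x); 55 to 105 g. Origin: centre of its underside, z up. Lies on the tray behind cap and pulley, parallel to their row, 8 mm from them: no finger fits between until they are gone.
- bay: white sheet-metal tray, fixed; place and yaw vary. Origin at table height, x to its back, y left. Floor 3 mm thick, x -95 to 80, y +-105 mm; back lip (x = 78) 20 mm high, side lips 10 mm high, front open. Spots centred at x = -52, y = +-40 mm; the fuse holder lies near x = 0, y = 0 (each thing up to 2 mm off).
- mat: plain blue mat, fixed, 220 mm along its x, 150 mm along its y, 3 mm thick; origin: centre of its underside. The side area for the cap and pulley; left or right of the tray.
- cradle: orange plastic cradle, fixed, on the other side of the tray from the mat: bar 34 mm wide (x), 130 mm long (y), flat seat 12 mm above the table between two end lips 24 mm high, 114 mm apart inside; foot 56 mm wide, 4 mm high. Origin: centre of its underside. The fuse holder lies lengthwise on the seat between the lips, either way round.
- gauge: bystander: flat nickel coin tester gauge, 90 x 45 x 6 mm, lying behind the tray; origin: centre of its underside
- screw_jar: bystander: glass jar with a red cap, 60 mm diameter, 80 mm tall, behind the tray; origin: centre of its underside

How it is judged:
By the outcome, as a careful person would: the job done as asked, in the order asked, and still so for the second after the job is handed in, with the robot touching nothing.
It also fails if it takes over 120 s, if anything falls off the work surface, if the arm or the gripper's body presses on something with over 40 N, if the wrist force passes 120 N, or if a joint passes its speed limit or range.

### The arm

A 6-joint arm with a two-finger parallel gripper is mounted at the origin on the work surface. World frame = base frame: x ahead of the robot, y to its left, z up, the work surface at z = 0. Lengths are in m, angles in rad, forces in N, time in s.
With the tool pointing down it reaches from about 0.375 to 0.9 m from the base axis. Payload 3.1 kg.
Tool frame: the origin (TCP) lies midway between the tips of the shut fingers; the grasp point (between the pads) lies 19 mm behind it; x points along the fingers, z is the direction in which the jaws open and shut, and the axes are right-handed (so a half turn about x gives the same grasp; the last joint's range is limited). The gripper opens to 85 mm and grips with 20 to 120 N. Pads are 22 mm wide; open, the fingers measure 114 mm over their backs; the gripper's body (76 mm by 85 mm) begins 54 mm behind the grasp point. The pads swing forward as they close: fully open they stand 13 mm farther back than shut.
Start: joints at [1.062, 0.527, 1.433, -0, 1.181, -0.178], TCP at [0.202, 0.591, 0.231] pointing down, gripper open.
Joint ranges: [-3.08, 3.08], [-0.75, 2.2], [0.22, 2.44], [-1.43, 4.57], [0, 2.65], [-2.85, 2.85]. Speed limits (rad/s): [2.79, 2.79, 3.14, 3.14, 3.14, 3.14].

### API

Orientations are given as a unit quaternion [x, y, z, w].
In Python, from station import telemetry, optics, manip gives the robot as it stands.
- The arm moves only by the tool step_arm, never from a script. Its argument "commands" is a list of rows, each a list of 4 numbers: the shift along the tool's x, y, z in m, then the turn about the tool's x in rad. A call has 1 to 8 rows; each row is the pose to reach, as a shift and turn from the pose measured when the call began, along the tool's axes at that moment; what a row does not reach only later rows make up. A row lasts 1/12 s, in which the tool goes at most 41.7 mm and 7.16 degrees, less where a joint would pass 70% of its speed; a pose out of reach is approached as far as the arm can. A call with a gripper value outside its range is refused whole. "jaw" is the finger opening in m, from 0 to 0.0854, set as the call begins (left out, the last holds). The fingers move at their own pace and stop on an object; "grip_force" is the grip in N (left out, the last holds). Time passes only in rows, so rows that repeat a pose let the fingers close. It gives the time, the measured TCP pose, the force and the opening at its end, in the units of the state.
- telemetry.sense(): the state, without advancing time (a new reading comes with each control period).
- optics.snapshot(name): name is "side" or "top" or "wrist"; returns the picture (420x560x3 uint8, red, green, blue); there is no depth.
- optics.camera_params(name): a dict with "mtx" (3x3 intrinsics, pixels), "origin" and "attitude" of the camera in the world. Camera axes: x right, y down, z forward; pixel columns grow to the right and rows downward; lengths in m; the calibration is good to about 2 mm. A picture is of the moment at which its call begins: read the wrist's pose just before it. camera_params takes no time and is no camera call; for the wrist camera it gives the pose at the moment of the call.
- manip.sign_off(): hands the job in, once; it reports no verdict.
The state is a dict: "t": time; "q": joint angles; "qd": joint speeds; "tau": joint torques, N m; "tcp_pos": TCP position; "tool_rot": TCP orientation; "force": force on the tool from outside, world axes, zero at the start; "ft_torque": the same for the moment, N m; "finger_gap": opening from 0.0 (shut) to 1.0 (fully open).
Only numpy, scipy, OpenCV 4.12 (cv2) and the standard library are available. Lean on these libraries where they do the work, as an engineer would, in place of code of your own. Each camera call takes 0.05 s, during which the arm holds its last target.

## Working session

There is one attempt and no reset: what is moved stays moved. The work goes in short steps, Python scripts to look and compute and a tool call to move; the robot and the scene stay as the last step left them, time stands still between calls to the robot, and variables do not carry over. Pictures are saved under pics/ and viewed, and the job is handed in when it is done.

Besides the shell and the picture viewer there is one more tool, called as name([rows], argument=value, ...), one row to a line, values as JSON. step_arm: Moves the arm, as the interface text tells. Its arguments: {"type":"object","properties":{"commands":{"type":"array","items":{"type":"array","items":{"type":"number"}}},"jaw":{"type":"number"},"grip_force":{"type":"number"}},"required":["commands"]}

```bash
ls; mkdir -p pics; python3 - <<'E'
from station import telemetry, optics, manip
import cv2
s=telemetry.sense(); print(s)
for n in ["side","top","wrist"]:
    p=optics.camera_params(n); print(n,p)
    im=optics.snapshot(n); cv2.imwrite(f"pics/a_{n}.png",im[:,:,::-1])
E
```

```text
pics
{'t': 0.0, 'q': array([ 1.06250018e+00,  5.28455048e-01,  1.43389718e+00, -2.04556367e-05,
        1.18140124e+00, -1.78495108e-01]), 'qd': array([-0.0010119 ,  0.00042337, -0.00043717,  0.00110745, -0.00036918,
        0.00050547]), 'tau': array([ 4.78366237e-04, -4.42340362e+01, -1.78025401e+01, -7.30065062e-05,
        8.35548359e-03,  1.37050350e-05]), 'tcp_pos': array([0.20203063, 0.59069138, 0.23034208]), 'tool_rot': array([-0.41147508,  0.57598019,  0.41080941,  0.57460482]), 'force': array([-0.56073402,  0.23175334,  0.30377802]), 'ft_torque': array([-0.06245151, -0.02873835,  0.00651674]), 'finger_gap': 0.9951453916720869}
side {'mtx': array([[418.87317901,   0.        , 282.26499994],
       [  0.        , 418.87317901, 213.26024489],
       [  0.        ,   0.        ,   1.        ]]), 'origin': array([ 0.42832544, -0.67677403,  0.64436028]), 'attitude': array([ 0.89935811, -0.13565066,  0.05461362, -0.41203306])}
top {'mtx': array([[497.38328353,   0.        , 268.25545751],
       [  0.        , 497.38328353, 208.34967936],
       [  0.        ,   0.        ,   1.        ]]), 'origin': array([0.43684528, 0.02216157, 1.28778035]), 'attitude': array([ 0.70901237, -0.70071203,  0.05676014, -0.05551928])}
wrist {'mtx': array([[293.60802038,   0.        , 279.33271978],
       [  0.        , 293.60802038, 211.44075335],
       [  0.        ,   0.        ,   1.        ]]), 'origin': array([0.12661053, 0.61653919, 0.37179461]), 'attitude': array([0.80345411, 0.57423285, 0.09071332, 0.1284104 ])}
```

View pics/a_top.png

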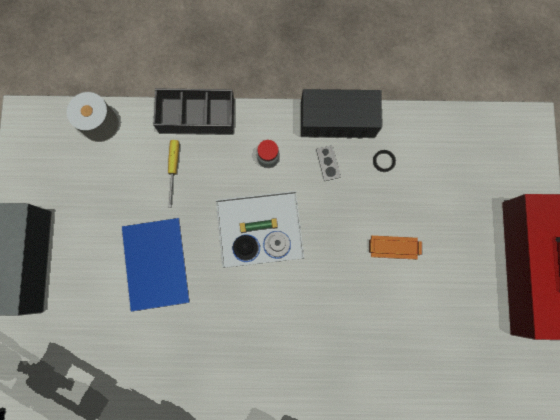

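View pics/a_side.png

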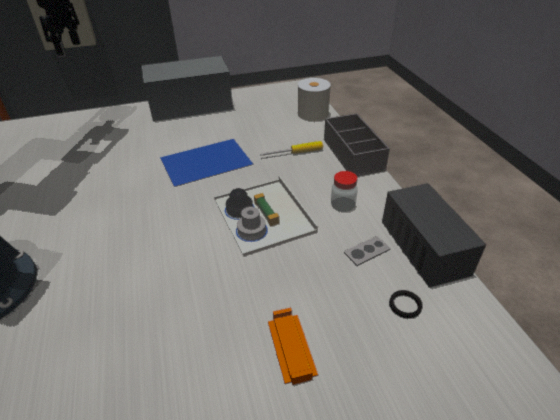

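View pics/a_wrist.png

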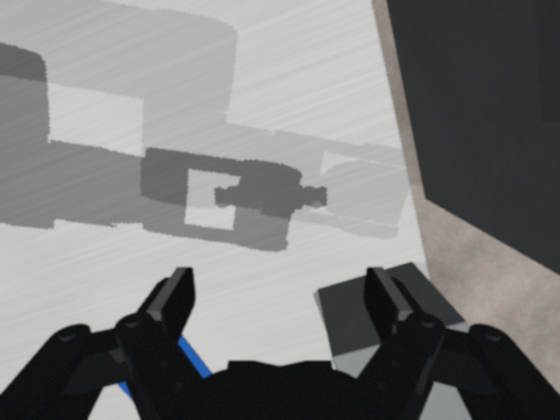

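The top view shows the tray at about (260,230) with the black cap at (245,248) and the pulley at (277,244). The fuse holder is at (258,226), the blue mat at (155,265) on the left (+y), and the cradle at (395,247) on the right. I'll enlarge it.

```bash
python3 - <<'E'
import cv2
im=cv2.imread("pics/a_top.png")
cv2.imwrite("pics/c1.png",cv2.resize(im[185:275,208:313],None,fx=6.5,fy=6.5,interpolation=cv2.INTER_CUBIC))
a=cv2.resize(im[210:320,115:195],None,fx=5,fy=5,interpolation=cv2.INTER_CUBIC)
b=cv2.resize(im[225:270,360:430],None,fx=5,fy=5,interpolation=cv2.INTER_CUBIC)
import numpy as np
c=np.zeros((550,750,3),np.uint8);c[:,:400]=a;c[:225,400:]=b;cv2.imwrite("pics/c2.png",c)
E
cat > h.py <<'E'
from station import telemetry, optics, manip
import numpy as np, cv2
from scipy.spatial.transform import Rotation as R
def ray(p,uv,z):
    K=p['mtx'];Rm=R.from_quat(p['attitude']).as_matrix()
    d=Rm@np.linalg.solve(K,[uv[0],uv[1],1.]);o=np.array(p['origin'])
    return o+d*(z-o[2])/d[2]
def proj(p,X):
    Rm=R.from_quat(p['attitude']).as_matrix()
    c=p['mtx']@(Rm.T@(np.array(X)-p['origin']));return c[:2]/c[2]
E
```

```text
(no output)
```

View pics/c1.png

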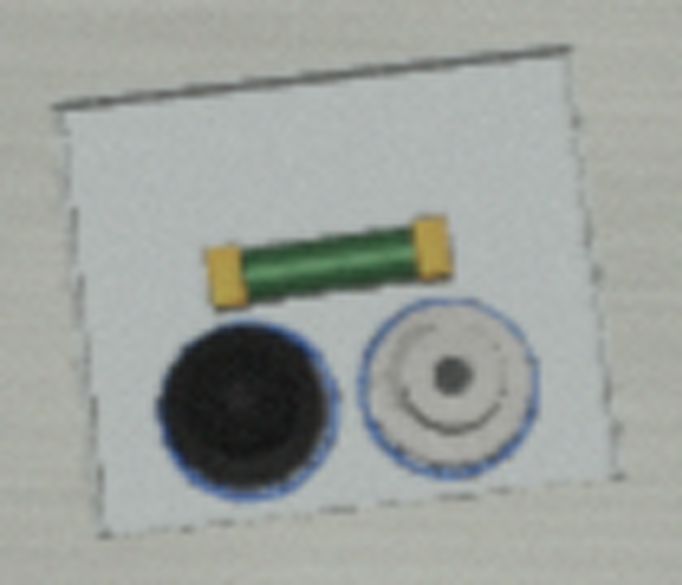

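View pics/c2.png

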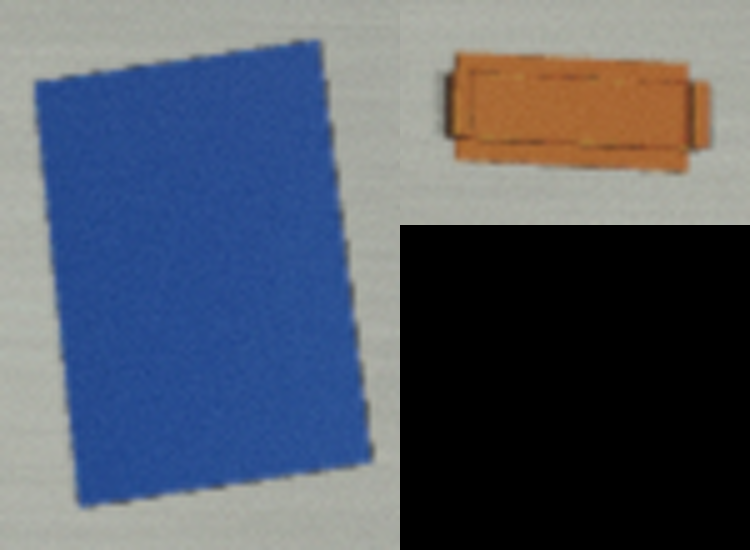

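```bash
python3 - <<'E'
from h import *
p=optics.camera_params('top')
def m(c,z,o=(208,185),f=6.5): 
    return ray(p,((c[0]+.5)/f-.5+o[0],(c[1]+.5)/f-.5+o[1]),z)[:2]
P=lambda n,v:print(n,np.round(v,4))
BL,BR,FL,FR=m((55,106),.02),m((568,48),.02),m((103,535),.003),m((617,477),.003)
for n,v in zip(('BL','BR','FL','FR'),(BL,BR,FL,FR)):P(n,v)
P('sizes',[np.linalg.norm(BL-BR),np.linalg.norm(FL-FR),np.linalg.norm(BL-FL)])
y=np.arctan2(*( (BL-BR+FL-FR)*[-1,1]).tolist()) ; P('trayyaw',y)
ux=np.array([np.cos(y),np.sin(y)]);uy=np.array([-ux[1],ux[0]])
org=(FL+FR)/2+.095*ux;org2=(BL+BR)/2-.079*ux; P('org',org);P('org2',org2)
sc,sp=m((249,411),.003),m((449,388),.003);P('spot cap',sc);P('spot pul',sp);P('d',np.linalg.norm(sc-sp))
P('org from spots',(sc+sp)/2+.052*ux)
d=sc-sp;P('yaw spots',np.arctan2(-d[0],d[1]))
P('pul hub',m((452,376),.054));P('cap sil',m((243,405),.010))
l=np.mean([m(c,.027) for c in [(205,248),(241,243),(247,304),(212,310)]],0)
r=np.mean([m(c,.027) for c in [(413,218),(446,215),(453,275),(417,281)]],0)
P('fuse',(l+r)/2);P('len',np.linalg.norm(l-r));d=l-r;P('yaw',np.arctan2(-d[0],d[1]))
o=(115,210)
q=[m(c,.003,o,5) for c in [(36,82),(320,40),(373,461),(80,505)]];P('mat',q);P('mat c',np.mean(q,0))
P('matl',[np.linalg.norm(q[0]-q[1]),np.linalg.norm(q[1]-q[2])])
o=(360,225)
q=[m(c,.004,o,5) for c in [(456-400,52),(688-400,64),(688-400,172),(456-400,160)]];P('cradle foot',q);P('c',np.mean(q,0));P('sz',[np.linalg.norm(q[0]-q[1]),np.linalg.norm(q[1]-q[2])])
d=q[0]-q[1]+q[3]-q[2];P('yaw',np.arctan2(-d[0],d[1]))
# lips top
q=[m(c,.024,o,5) for c in [(53,70),(53,138),(310,82),(310,149)]];P('lips',q);P('c',np.mean(q,0));P('sz',np.linalg.norm(q[0]-q[2]))
s=telemetry.sense();M=R.from_quat(s['tool_rot']).as_matrix();print(M.round(3))
E
```

```text
BL [0.658  0.1564]
BR [ 0.684  -0.0477]
FL [0.4893 0.1344]
FR [ 0.5145 -0.0686]
sizes [0.2058 0.2046 0.1702]
trayyaw 0.1251
org [0.5961 0.0448]
org2 [0.5926 0.0445]
spot cap [0.5389 0.0777]
spot pul [ 0.549  -0.0017]
d 0.08
org from spots [0.5955 0.0445]
yaw spots 0.1264
pul hub [ 0.5492 -0.0019]
cap sil [0.5407 0.0798]
fuse [0.596  0.0462]
len 0.0817
yaw 0.1528
mat [[0.5918 0.4012]
 [0.6156 0.2545]
 [0.4002 0.219 ]
 [0.3766 0.3664]]
mat c [0.496  0.3103]
matl [0.1486 0.2183]
cradle foot [[ 0.5759 -0.2456]
 [ 0.571  -0.3658]
 [ 0.5152 -0.3638]
 [ 0.52   -0.2444]]
c [ 0.5455 -0.3049]
sz [0.1203 0.0559]
yaw -0.04
lips [[ 0.5645 -0.2397]
 [ 0.5298 -0.239 ]
 [ 0.5599 -0.3706]
 [ 0.5258 -0.3694]]
c [ 0.545  -0.3047]
sz 0.131
[[-0.001 -0.946  0.324]
 [-0.001  0.324  0.946]
 [-1.     0.    -0.002]]
```

```bash
cat >> h.py <<'E'
def go(x,y,z,yaw=None):
    """yaw: desired angle of tool z axis in world (rad)"""
    s=telemetry.sense();Q=R.from_quat(s['tool_rot']);M=Q.as_matrix()
    d=M.T@(np.array([x,y,z])-s['tcp_pos'])
    a=np.arctan2(M[1,2],M[0,2]);t=0
    if yaw is not None: t=-((yaw-a+np.pi)%(2*np.pi)-np.pi)
    print('shift',d.round(4),'turn',round(t,4),'| at',s['tcp_pos'].round(4),'yaw',round(a,4),'tilt',M[:2,0].round(4),'q',s['q'].round(2),'F',s['force'].round(1),'gap',round(s['finger_gap']*85.4,1),'t',round(s['t'],2))
E
python3 -c "
from h import *
go(.50,.05,.20,np.pi/2+.126)"
```

```text
shift [ 0.0311 -0.457  -0.4151] turn -0.4559 | at [0.2021 0.5908 0.2306] yaw 1.2409 tilt [-0.0008 -0.0015] q [ 1.06  0.53  1.43  0.    1.18 -0.18] F [-0.1  0.7 -1.3] gap 85.7 t 0.15
```

step_arm([
  [0.002,-0.028,-0.025,-0.03],
  [0.004,-0.056,-0.05,-0.06],
  [0.006,-0.084,-0.076,-0.09],
  [0.008,-0.112,-0.102,-0.12],
  [0.01,-0.14,-0.127,-0.15],
  [0.012,-0.168,-0.153,-0.18],
  [0.014,-0.196,-0.178,-0.21],
  [0.016,-0.224,-0.204,-0.24],
], jaw=0.064, grip_force=40)

```text
t: 0.82
tcp_pos: [0.3484, 0.3237, 0.2147]
tool_rot: [-0.478, 0.522, 0.477, 0.521]
force: [0.6, -0.2, -0.1]
finger_gap: 0.746
```

```bash
python3 -c "
from h import *
go(.50,.05,.20,np.pi/2+.126)"
```

```text
shift [ 0.015  -0.175  -0.2593] turn -0.2139 | at [0.3484 0.3237 0.2147] yaw 1.4829 tilt [-0.0008 -0.0015] q [ 0.51  0.35  1.82 -0.    0.98 -0.97] F [ 0.6 -0.2 -0.1] gap 63.7 t 0.82
```

step_arm([
  [0.002,-0.022,-0.032,-0.027],
  [0.004,-0.044,-0.064,-0.054],
  [0.006,-0.066,-0.097,-0.08],
  [0.008,-0.088,-0.13,-0.107],
  [0.01,-0.11,-0.162,-0.134],
  [0.012,-0.132,-0.195,-0.16],
  [0.014,-0.154,-0.227,-0.187],
  [0.015,-0.175,-0.259,-0.214],
])

```text
t: 1.48
tcp_pos: [0.5005, 0.0483, 0.1997]
tool_rot: [-0.531, 0.468, 0.531, 0.467]
force: [0.6, 1.1, 0.8]
finger_gap: 0.751
```

```bash
python3 -c "
from h import *
go(.50,.05,.20,np.pi/2+.126)
p=optics.camera_params('wrist');print(p['origin'],R.from_quat(p['attitude']).as_matrix().round(3))
im=optics.snapshot('wrist')
np.savez('w1.npz',**p)
cv2.imwrite('pics/w1.png',im[:,:,::-1])"
```

```text
shift [-0.0003  0.0003  0.0017] turn 0.0009 | at [0.5005 0.0483 0.1997] yaw 1.6977 tilt [-0.0011 -0.0013] q [-0.13  0.41  1.77 -0.    0.96 -1.82] F [0.6 1.1 0.8] gap 64.1 t 1.48
[0.42146179 0.03822752 0.34113979] [[-0.126  0.943  0.307]
 [ 0.992  0.121  0.038]
 [-0.001  0.31  -0.951]]
```

View pics/w1.png

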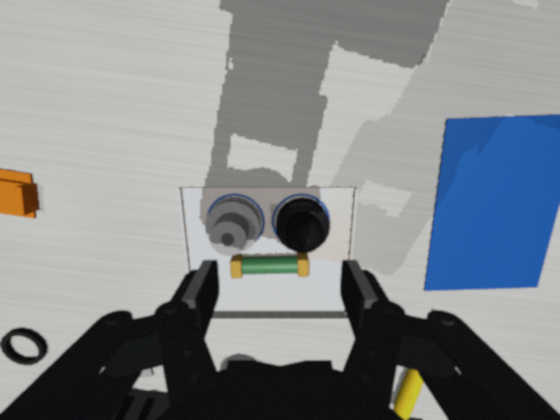

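The wrist view shows the tray square to the tool, with the pulley around (235,222), the cap around (301,222) and the fuse holder at (270,265). I'll enlarge this for a second measurement.

```bash
python3 -c "
import cv2
im=cv2.imread('pics/w1.png')
cv2.imwrite('pics/w1c.png',cv2.resize(im[180:322,175:362],None,fx=4,fy=4,interpolation=cv2.INTER_CUBIC))"
```

```text
(no output)
```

View pics/w1c.png

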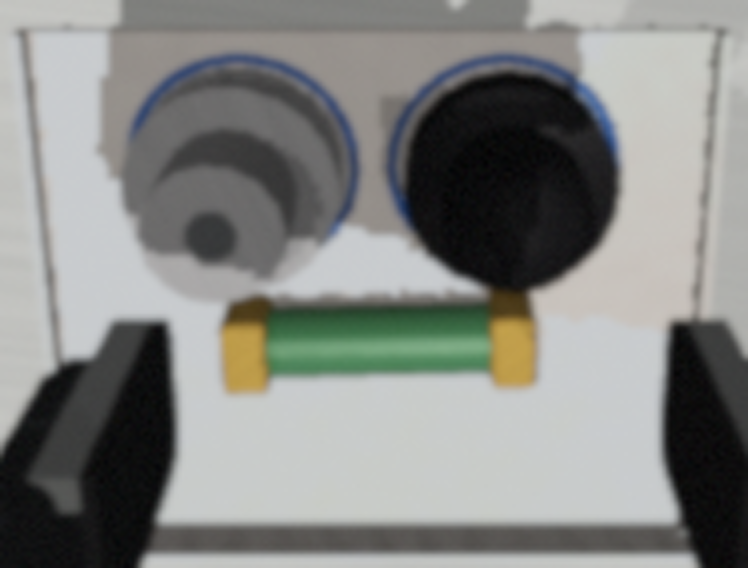

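```bash
cat > ov.py <<'E'
from h import *
def circ(c,r,z,n=72):
    a=np.linspace(0,2*np.pi,n);return [(c[0]+r*np.cos(t),c[1]+r*np.sin(t),z) for t in a]
def overlay(im,p,polys,crop,f,out):
    x0,y0,x1,y1=crop
    o=cv2.resize(im[y0:y1,x0:x1],None,fx=f,fy=f,interpolation=cv2.INTER_CUBIC)
    for P,col in polys:
        q=np.array([proj(p,X) for X in P]);q=((q-[x0,y0]+.5)*f-.5).round().astype(int)
        cv2.polylines(o,[q.reshape(-1,1,2)],False,col,1)
    cv2.imwrite(out,o)
def rect(c,yaw,lx,ly,z):
    u=np.array([np.cos(yaw),np.sin(yaw)]);v=np.array([-u[1],u[0]]);c=np.array(c)
    return [tuple(c+a*lx/2*u+b*ly/2*v)+(z,) for a,b in[(1,1),(1,-1),(-1,-1),(-1,1),(1,1)]]
E
python3 - <<'E'
from ov import *
sc,sp=(.5389,.0777),(.549,-.0017);cap=(.540,.079);pul=(.5492,-.0019);fu=(.596,.0462)
R_=(0,0,255);Y=(0,255,255);M=(255,0,255)
polys=[(circ(sc,.0345,.003),R_),(circ(sp,.0345,.003),R_),(circ(cap,.032,.003),Y),(circ(cap,.032,.023),Y),(circ(pul,.032,.025),Y),(circ(pul,.02,.057),Y),(rect(fu,.126,.024,.096,.027),M),(rect((.5955,.0445),.126,.0001,.21,.003),M)]
w=np.load('w1.npz');overlay(cv2.imread('pics/w1.png'),w,polys,(175,180,362,322),4,'pics/o1.png')
overlay(cv2.imread('pics/a_top.png'),optics.camera_params('top'),polys,(208,185,313,275),6.5,'pics/o2.png')
E
```

```text
(no output)
```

View pics/o1.png

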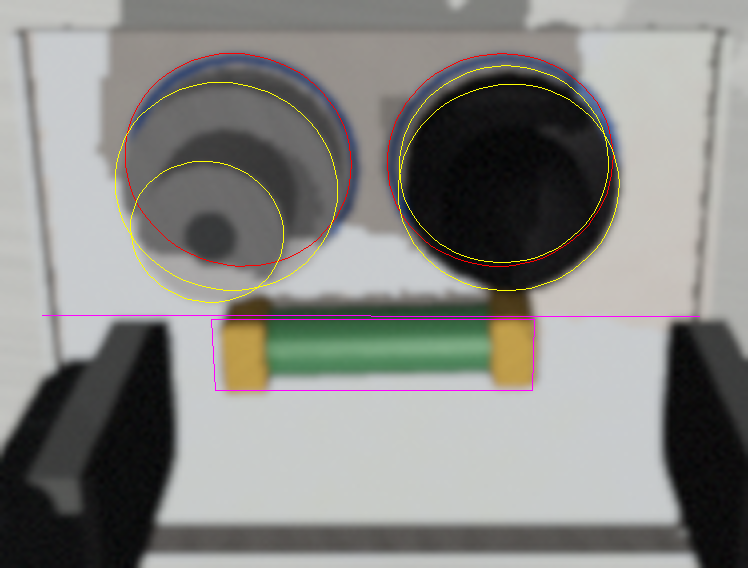

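View pics/o2.png

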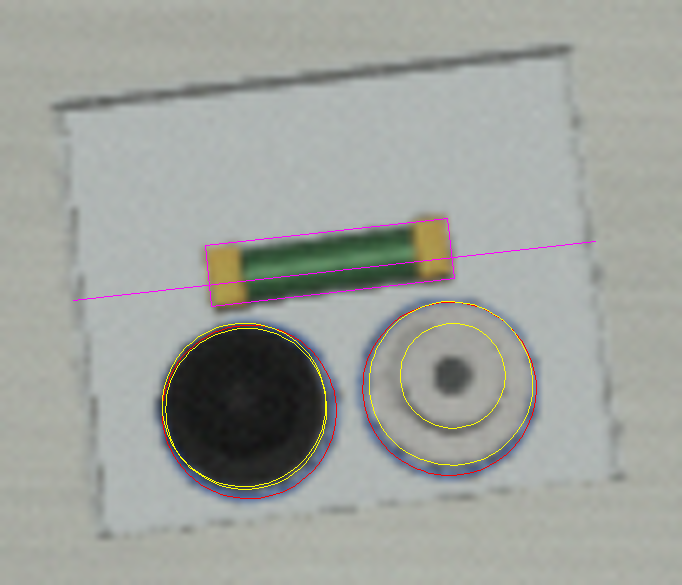

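```bash
python3 -c "
from h import *
go(.540,.0795,.12,np.pi/2+.126);go(.540,.0795,.025,np.pi/2+.126)"
```

```text
shift [ 0.08   -0.0379  0.0333] turn -0.0015 | at [0.5061 0.0423 0.2001] yaw 1.6953 tilt [ 0.0059 -0.0063] q [-0.13  0.41  1.76 -0.01  0.96 -1.83] F [ 4.2 -3.7  1.9] gap 64.0 t 1.53
shift [ 0.175  -0.0374  0.0339] turn -0.0015 | at [0.5061 0.0423 0.2001] yaw 1.6953 tilt [ 0.0059 -0.0063] q [-0.13  0.41  1.76 -0.01  0.96 -1.83] F [ 4.2 -3.7  1.9] gap 64.0 t 1.53
```

step_arm([
  [0.02,-0.01,0.008,0],
  [0.04,-0.019,0.017,0],
  [0.06,-0.029,0.025,0],
  [0.08,-0.038,0.033,0],
  [0.08,-0.038,0.033,0],
  [0.08,-0.038,0.033,0],
  [0.08,-0.038,0.033,0],
])

```text
t: 2.12
tcp_pos: [0.5399, 0.0792, 0.1205]
tool_rot: [0.533, -0.468, -0.527, -0.467]
force: [0.1, 0.4, 0.2]
finger_gap: 0.75
```

```bash
python3 -c "
from h import *
go(.540,.0795,.025,np.pi/2+.126)
p=optics.camera_params('wrist');im=optics.snapshot('wrist');np.savez('w2.npz',**p)
cv2.imwrite('pics/w2.png',im[:,:,::-1])
from ov import *
sc,sp=(.5389,.0777),(.549,-.0017);cap=(.540,.0795);pul=(.5492,-.0019);fu=(.596,.0462)
R_=(0,0,255);Y=(0,255,255);M=(255,0,255)
polys=[(circ(sc,.0345,.003),R_),(circ(sp,.0345,.003),R_),(circ(cap,.032,.023),Y),(circ(cap,.021,.047),Y),(circ(pul,.032,.025),Y),(circ(pul,.02,.057),Y),(rect(fu,.146,.024,.096,.027),M)]
overlay(im[:,:,::-1],p,polys,(120,120,390,320),2.9,'pics/o3.png')
go(.540,.0795,.025,np.pi/2+.126)
"
```

```text
shift [0.0955 0.0003 0.001 ] turn -0.0011 | at [0.5399 0.0792 0.1205] yaw 1.6957 tilt [ 0.0057 -0.0065] q [-0.06  0.58  1.74 -0.01  0.82 -1.75] F [0.1 0.4 0.2] gap 64.0 t 2.12
shift [0.096  0.0007 0.0011] turn -0.0015 | at [0.5402 0.0791 0.121 ] yaw 1.6953 tilt [ 0.0069 -0.0065] q [-0.06  0.58  1.74 -0.01  0.82 -1.75] F [-0.2 -0.1 -0.7] gap 63.8 t 2.17
```

View pics/o3.png

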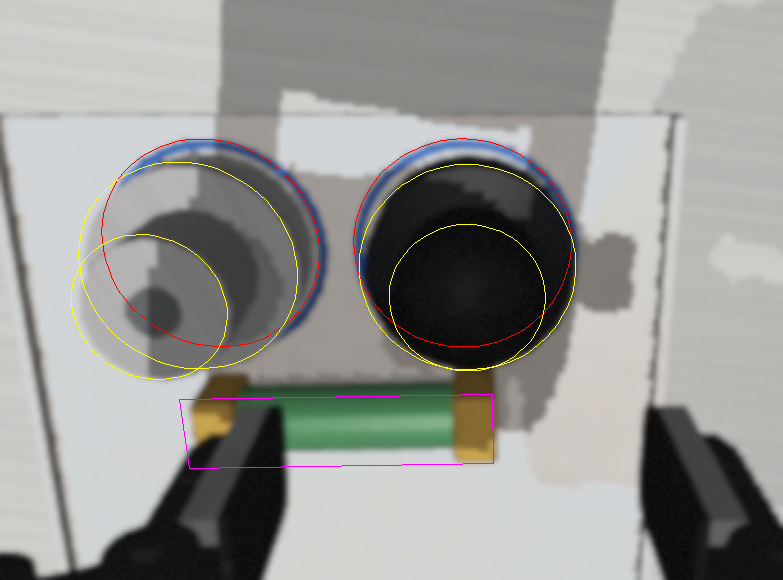

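step_arm([
  [0.015,0,0.001,0],
  [0.035,0,0.001,0],
  [0.055,0,0.001,0],
  [0.075,0,0.001,0],
  [0.087,0,0.001,0],
  [0.095,0,0.001,0],
  [0.096,0,0.001,0],
  [0.096,0,0.001,0],
])

```text
t: 2.83
tcp_pos: [0.541, 0.0793, 0.0254]
tool_rot: [0.534, -0.468, -0.527, -0.468]
force: [0.2, 0.3, 0.7]
finger_gap: 0.748
```

```bash
python3 -c "
from h import *
go(.540,.0795,.025,np.pi/2+.126)
im=optics.snapshot('side')
cv2.imwrite('pics/s1.png',cv2.resize(im[140:290,170:370,::-1],None,fx=4,fy=4))
go(.540,.0795,.025,np.pi/2+.126)
"
```

```text
shift [0.0004 0.001  0.0003] turn -0.0017 | at [0.541  0.0793 0.0254] yaw 1.6951 tilt [ 0.0074 -0.0066] q [-0.06  0.74  1.78 -0.01  0.61 -1.74] F [0.2 0.3 0.7] gap 63.9 t 2.83
shift [0.0008 0.0013 0.0003] turn -0.0016 | at [0.5413 0.0793 0.0258] yaw 1.6952 tilt [ 0.0083 -0.0066] q [-0.06  0.74  1.78 -0.01  0.61 -1.74] F [0.1 0.7 0.2] gap 63.8 t 2.88
```

View pics/s1.png

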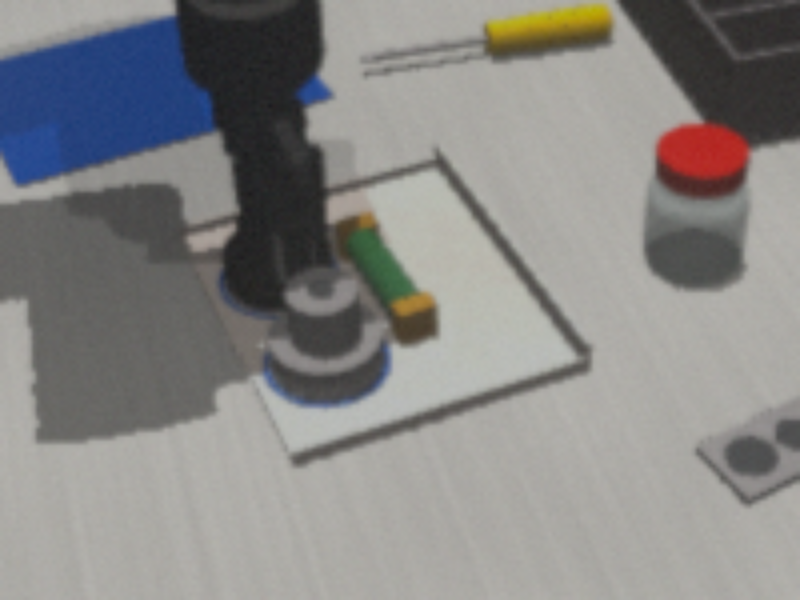

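The side view shows the fingers around the neck, clear of the pulley and the fuse holder. Closing now.

step_arm([
  [0,0,0,0],
  [0,0,0,0],
  [0,0,0,0],
  [0,0,0,0],
  [0,0,0,0],
  [0,0,0,0],
], jaw=0.03, grip_force=40)

```text
t: 3.38
tcp_pos: [0.5422, 0.0794, 0.0273]
tool_rot: [0.535, -0.467, -0.526, -0.469]
force: [-1.0, -0.2, 4.9]
finger_gap: 0.474
```

```bash
python3 -c "
from h import *
go(.541,.0793,.025,np.pi/2+.126)
im=optics.snapshot('side')
cv2.imwrite('pics/s2.png',cv2.resize(im[140:290,170:370,::-1],None,fx=4,fy=4))
"
```

```text
shift [0.0022 0.0013 0.0001] turn -0.0016 | at [0.5422 0.0794 0.0273] yaw 1.6952 tilt [ 0.0109 -0.0067] q [-0.06  0.74  1.78 -0.01  0.61 -1.74] F [-1.  -0.2  4.9] gap 40.5 t 3.38
```

View pics/s2.png

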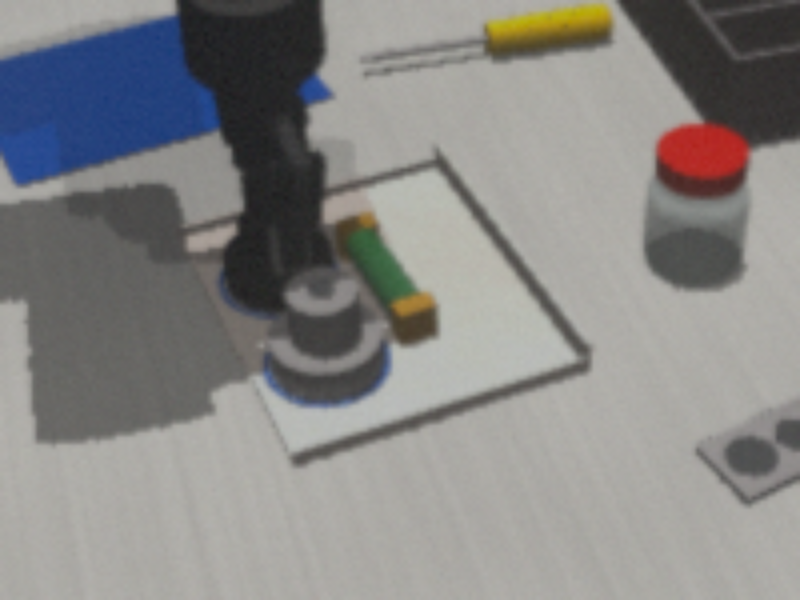

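The jaws stopped at 40.5 mm with 5 N upward, and the tool rose 2 mm. The pads are probably on the dome's edge above the neck, so I'll reopen and grip lower.

step_arm([
  [0,0,0,0],
  [0,0,0,0],
  [0,0,0,0],
  [0,0,0,0],
  [0,0,0,0],
], jaw=0.064)

```text
t: 3.85
tcp_pos: [0.5422, 0.0794, 0.0272]
tool_rot: [0.535, -0.467, -0.526, -0.469]
force: [-0.7, -0.5, -0.2]
finger_gap: 0.753
```

```bash
python3 -c "
from h import *
go(.540,.0795,.0225,np.pi/2+.126)
im=optics.snapshot('wrist')
cv2.imwrite('pics/w3.png',im[:,:,::-1])
go(.540,.0795,.0225,np.pi/2+.126)
"
```

```text
shift [0.0047 0.0022 0.0004] turn -0.0016 | at [0.5422 0.0794 0.0272] yaw 1.6952 tilt [ 0.0107 -0.0067] q [-0.06  0.74  1.78 -0.01  0.61 -1.74] F [-0.7 -0.5 -0.2] gap 64.3 t 3.85
shift [0.0046 0.0021 0.0004] turn -0.0016 | at [0.5421 0.0794 0.0271] yaw 1.6952 tilt [ 0.0105 -0.0067] q [-0.06  0.74  1.78 -0.01  0.61 -1.74] F [-0.2  0.   0. ] gap 64.2 t 3.9
```

View pics/w3.png

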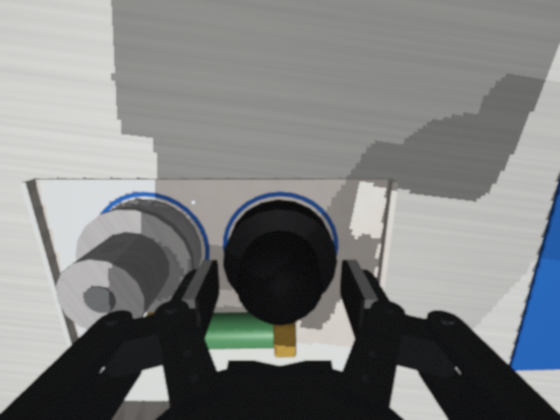

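The cap's dome sits centred between the pads at column 280. Going 5 mm down and closing.

step_arm([
  [0.002,0.001,0,0],
  [0.004,0.002,0,0],
  [0.005,0.002,0,0],
  [0.005,0.002,0,0],
  [0.005,0.002,0,0],
])

```text
t: 4.32
tcp_pos: [0.54, 0.0791, 0.0219]
tool_rot: [0.534, -0.467, -0.526, -0.469]
force: [0.9, -0.0, -0.1]
finger_gap: 0.748
```

step_arm([
  [0,0,0,0],
  [0,0,0,0],
  [0,0,0,0],
  [0,0,0,0],
  [0,0,0,0],
  [0,0,0,0],
], jaw=0.03)

```text
t: 4.82
tcp_pos: [0.5406, 0.0789, 0.0231]
tool_rot: [0.535, -0.467, -0.525, -0.469]
force: [-2.1, -0.9, 7.5]
finger_gap: 0.475
```

```bash
python3 -c "
from h import *
go(.540,.0795,.0225,np.pi/2+.126)
"
```

```text
shift [0.0006 0.0005 0.0007] turn -0.0015 | at [0.5406 0.0789 0.0231] yaw 1.6953 tilt [ 0.0116 -0.0069] q [-0.06  0.75  1.78 -0.01  0.6  -1.74] F [-2.1 -0.9  7.5] gap 40.6 t 4.82
```

step_arm([
  [-0.005,0,0,0],
  [-0.015,0,0,0],
  [-0.03,0,0,0],
  [-0.05,0,0,0],
  [-0.075,0,0,0],
  [-0.095,0,0,0],
  [-0.1,0,0,0],
  [-0.1,0,0,0],
])

```text
t: 5.48
tcp_pos: [0.5406, 0.0796, 0.1251]
tool_rot: [0.536, -0.466, -0.524, -0.47]
force: [-0.1, 0.4, -0.5]
finger_gap: 0.477
```

```bash
python3 -c "
from h import *
go(.545,.318,.123,1.7)
im=optics.snapshot('side')
cv2.imwrite('pics/s3.png',cv2.resize(im[90:270,150:370,::-1],None,fx=3.5,fy=3.5))
im=optics.snapshot('wrist')
cv2.imwrite('pics/w4.png',im[:,:,::-1])
go(.545,.318,.123,1.7)
"
```

```text
shift [ 0.0005 -0.0339  0.236 ] turn -0.0046 | at [0.5406 0.0796 0.1251] yaw 1.6954 tilt [ 0.0161 -0.0072] q [-0.05  0.57  1.74 -0.01  0.82 -1.74] F [-0.1  0.4 -0.5] gap 40.7 t 5.48
shift [-0.0018 -0.0357  0.2358] turn -0.0047 | at [0.5389 0.0796 0.1227] yaw 1.6953 tilt [ 0.0109 -0.0069] q [-0.06  0.57  1.74 -0.01  0.82 -1.74] F [-0.3  0.1 -0.4] gap 40.6 t 5.58
```

View pics/s3.png

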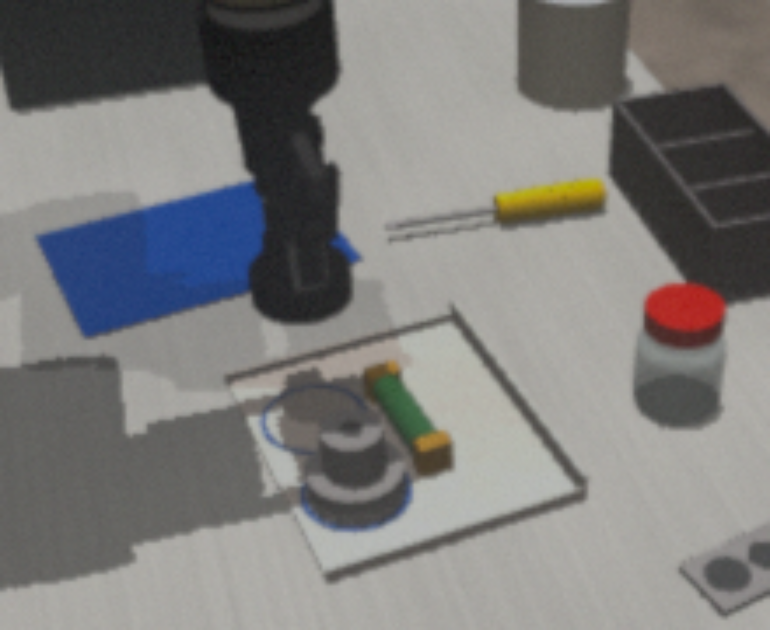

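View pics/w4.png

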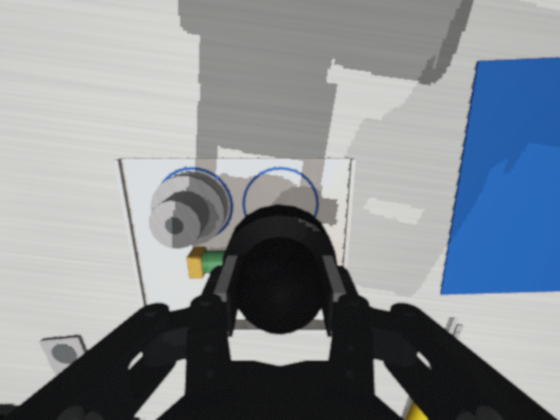

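The cap is held and upright, clear of the pulley. Moving on to the mat.

step_arm([
  [-0.001,-0.003,0.02,0],
  [-0.001,-0.008,0.055,0],
  [-0.001,-0.014,0.09,0],
  [-0.001,-0.019,0.125,0],
  [-0.001,-0.025,0.165,0],
  [-0.001,-0.03,0.2,0],
  [-0.001,-0.034,0.225,0],
  [-0.001,-0.036,0.236,0],
])

```text
t: 6.25
tcp_pos: [0.5439, 0.3215, 0.12]
tool_rot: [0.535, -0.467, -0.527, -0.467]
force: [0.7, 1.2, -0.9]
finger_gap: 0.474
```

step_arm([
  [0,0,0,0],
  [0,0,0,0],
  [0,0,0,0],
  [0,0,0,0],
])

```text
t: 6.58
tcp_pos: [0.5437, 0.3197, 0.1195]
tool_rot: [0.534, -0.468, -0.527, -0.467]
force: [0.3, 0.6, -0.3]
finger_gap: 0.476
```

```bash
python3 -c "
from h import *
go(.545,.318,.0245,1.7)
"
```

```text
shift [ 0.095  -0.0005 -0.001 ] turn -0.0032 | at [0.5437 0.3197 0.1195] yaw 1.6968 tilt [ 0.0068 -0.0079] q [ 0.36  0.67  1.51 -0.01  0.95 -1.33] F [ 0.3  0.6 -0.3] gap 40.7 t 6.58
```

step_arm([
  [0.015,0,0,0],
  [0.035,0,0,0],
  [0.06,0,0,0],
  [0.08,0,0,0],
  [0.09,0,0,0],
  [0.095,0,0,0],
  [0.096,0,0,0],
  [0.096,0,0,0],
])

```text
t: 7.25
tcp_pos: [0.5452, 0.3184, 0.0242]
tool_rot: [0.534, -0.468, -0.526, -0.468]
force: [0.5, 0.7, 0.0]
finger_gap: 0.477
```

```bash
python3 -c "
from h import *
go(.545,.318,.0235,1.7)
"
```

```text
shift [ 0.0007  0.0003 -0.0004] turn -0.0042 | at [0.5452 0.3184 0.0242] yaw 1.6958 tilt [ 0.008  -0.0075] q [ 0.36  0.81  1.55 -0.01  0.78 -1.33] F [0.5 0.7 0. ] gap 40.7 t 7.25
```

step_arm([
  [0.001,0,0,0],
  [0.0015,0,0,0],
  [0.0015,0,0,0],
])

```text
t: 7.5
tcp_pos: [0.5457, 0.3184, 0.0233]
tool_rot: [0.534, -0.468, -0.526, -0.468]
force: [-1.0, 0.5, -0.5]
finger_gap: 0.474
```

step_arm([
  [0,0,0,0],
  [0,0,0,0],
  [0,0,0,0],
  [0,0,0,0],
], jaw=0.064)

```text
t: 7.83
tcp_pos: [0.5457, 0.3186, 0.0234]
tool_rot: [0.534, -0.467, -0.526, -0.468]
force: [0.3, 0.6, -0.5]
finger_gap: 0.748
```

step_arm([
  [-0.008,0,0,0],
  [-0.02,0,0,0],
  [-0.04,0,0,0],
  [-0.06,0,0,0],
  [-0.08,0,0,0],
  [-0.095,0,0,0],
  [-0.1,0,0,0],
  [-0.1,0,0,0],
])

```text
t: 8.5
tcp_pos: [0.5461, 0.3198, 0.1261]
tool_rot: [0.535, -0.466, -0.525, -0.47]
force: [-0.0, 0.4, 0.9]
finger_gap: 0.752
```

```bash
python3 -c "
from h import *
go(.549,-.001,.123,np.pi/2+.126)
im=optics.snapshot('wrist')
cv2.imwrite('pics/w5.png',im[:,:,::-1])
go(.549,-.001,.123,np.pi/2+.126)
"
```

```text
shift [ 0.0048  0.0372 -0.3187] turn -0.0009 | at [0.5461 0.3198 0.1261] yaw 1.6958 tilt [ 0.014  -0.0053] q [ 0.36  0.66  1.51 -0.01  0.96 -1.33] F [-0.   0.4  0.9] gap 64.2 t 8.5
shift [ 0.0036  0.0362 -0.3184] turn -0.001 | at [0.5452 0.3194 0.1246] yaw 1.6958 tilt [ 0.0114 -0.0063] q [ 0.36  0.66  1.51 -0.01  0.96 -1.33] F [ 0.4  0.6 -0.9] gap 64.2 t 8.55
```

View pics/w5.png

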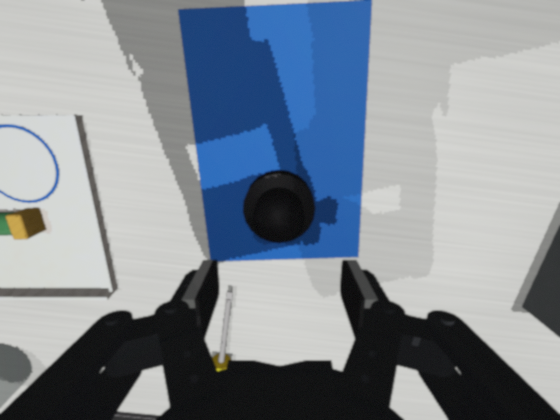

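The cap stands upright on the mat at (279,207), 15 px inside the edge. Next is the pulley.

step_arm([
  [0.0,0.002,-0.02,0],
  [0.0,0.006,-0.055,0],
  [0.001,0.011,-0.095,0],
  [0.001,0.016,-0.135,0],
  [0.002,0.02,-0.175,0],
  [0.002,0.025,-0.215,0],
  [0.003,0.029,-0.25,0],
  [0.003,0.032,-0.28,0],
])

```text
t: 9.22
tcp_pos: [0.5471, 0.0353, 0.1221]
tool_rot: [0.534, -0.468, -0.526, -0.468]
force: [-0.0, 0.1, -0.6]
finger_gap: 0.745
```

```bash
python3 -c "
from h import *
go(.549,-.001,.123,np.pi/2+.126)
"
```

```text
shift [-0.0007  0.0026 -0.0362] turn -0.0022 | at [0.5471 0.0353 0.1221] yaw 1.6946 tilt [ 0.0084 -0.0062] q [-0.14  0.58  1.73 -0.01  0.82 -1.83] F [-0.   0.1 -0.6] gap 63.6 t 9.22
```

step_arm([
  [0.0,0.001,-0.016,0],
  [0.0,0.002,-0.028,0],
  [0,0.003,-0.034,-0.001],
  [-0.001,0.003,-0.036,-0.002],
  [-0.001,0.003,-0.036,-0.002],
  [-0.001,0.003,-0.036,-0.002],
  [-0.001,0.003,-0.036,-0.002],
])

```text
t: 9.8
tcp_pos: [0.5483, 0.0005, 0.1233]
tool_rot: [0.534, -0.467, -0.527, -0.467]
force: [-0.1, 0.8, 0.3]
finger_gap: 0.749
```

```bash
python3 -c "
from ov import *
go(.549,-.001,.028,np.pi/2+.126)
p=optics.camera_params('wrist');im=optics.snapshot('wrist');np.savez('w6.npz',**p)
cv2.imwrite('pics/w6.png',im[:,:,::-1])
pul=(.549,-.001);fu=(.596,.0462);Y=(0,255,255)
overlay(im[:,:,::-1],p,[(circ(pul,.032,.025),Y),(circ(pul,.02,.057),Y),(rect(fu,.146,.024,.096,.027),(255,0,255)),(circ((.5389,.0777),.0345,.003),(0,0,255))],(160,130,440,320),2.8,'pics/o6.png')
"
```

```text
shift [ 0.0953  0.0002 -0.0009] turn 0.0016 | at [5.483e-01 5.000e-04 1.233e-01] yaw 1.6983 tilt [ 0.0081 -0.0058] q [-0.2   0.58  1.73 -0.01  0.83 -1.9 ] F [-0.1  0.8  0.3] gap 63.9 t 9.8
```

View pics/o6.png

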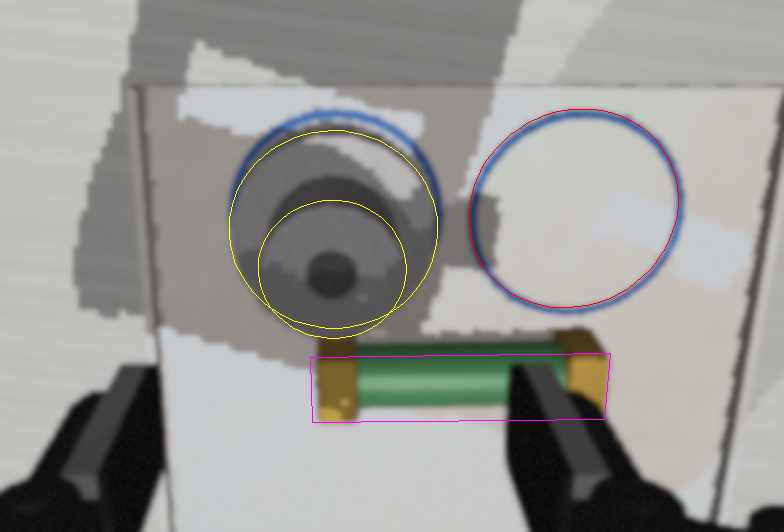

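step_arm([
  [0.015,0,-0.001,0],
  [0.035,0,-0.001,0],
  [0.06,0,-0.001,0],
  [0.08,0,-0.001,0],
  [0.09,0,-0.001,0],
  [0.094,0,-0.001,0.001],
  [0.096,0,-0.001,0.001],
  [0.096,0,-0.001,0.001],
])

```text
t: 10.52
tcp_pos: [0.5497, -0.001, 0.0277]
tool_rot: [0.535, -0.467, -0.527, -0.468]
force: [-0.4, -0.5, 0.6]
finger_gap: 0.751
```

```bash
python3 -c "
from ov import *
go(.549,-.001,.027,np.pi/2+.126)
im=optics.snapshot('wrist')
cv2.imwrite('pics/w7.png',im[:,:,::-1])
"
```

```text
shift [0.0006 0.0007 0.0001] turn 0.0011 | at [ 0.5497 -0.001   0.0277] yaw 1.6979 tilt [ 0.0089 -0.0061] q [-0.2   0.74  1.77 -0.01  0.62 -1.89] F [-0.4 -0.5  0.6] gap 64.1 t 10.52
```

View pics/w7.png

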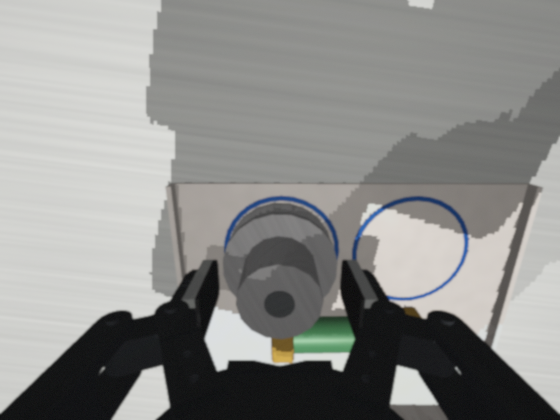

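The hub is centred between the pads at column 279. Closing with a firmer grip.

step_arm([
  [0,0,0,0],
  [0,0,0,0],
  [0,0,0,0],
  [0,0,0,0],
  [0,0,0,0],
  [0,0,0,0],
], jaw=0.03, grip_force=70)

```text
t: 11.07
tcp_pos: [0.5509, -0.001, 0.0296]
tool_rot: [0.535, -0.466, -0.526, -0.469]
force: [-0.5, 1.8, 4.3]
finger_gap: 0.45
```

```bash
python3 -c "
from h import *
go(.447,.302,.127,1.7)
"
```

```text
shift [-0.1006  0.0637  0.3129] turn -0.0027 | at [ 0.5509 -0.001   0.0296] yaw 1.6973 tilt [ 0.0122 -0.0063] q [-0.2   0.74  1.77 -0.01  0.62 -1.89] F [-0.5  1.8  4.3] gap 38.5 t 11.07
```

step_arm([
  [-0.004,0,0,0],
  [-0.012,0,0,0],
  [-0.027,0,0,0],
  [-0.047,0,0,0],
  [-0.07,0,0,0],
  [-0.09,0,0,0],
  [-0.1,0,0,0],
  [-0.1,0,0,0],
])

```text
t: 11.73
tcp_pos: [0.5511, -0.0007, 0.1322]
tool_rot: [0.537, -0.465, -0.524, -0.469]
force: [0.8, 0.4, -2.6]
finger_gap: 0.442
```

```bash
python3 -c "
from h import *
go(.447,.302,.127,1.7)
im=optics.snapshot('side')
cv2.imwrite('pics/s4.png',cv2.resize(im[90:270,150:370,::-1],None,fx=3.5,fy=3.5))
go(.447,.302,.127,1.7)
"
```

```text
shift [0.0012 0.0651 0.3134] turn -0.0027 | at [ 0.5511 -0.0007  0.1322] yaw 1.6973 tilt [ 0.0175 -0.0074] q [-0.2   0.56  1.72 -0.01  0.84 -1.9 ] F [ 0.8  0.4 -2.6] gap 37.8 t 11.73
shift [1.000e-04 6.420e-02 3.131e-01] turn -0.0027 | at [ 5.502e-01 -5.000e-04  1.307e-01] yaw 1.6973 tilt [ 0.0148 -0.0069] q [-0.2   0.56  1.72 -0.01  0.84 -1.9 ] F [ 0.7  0.  -3.6] gap 37.9 t 11.78
```

View pics/s4.png

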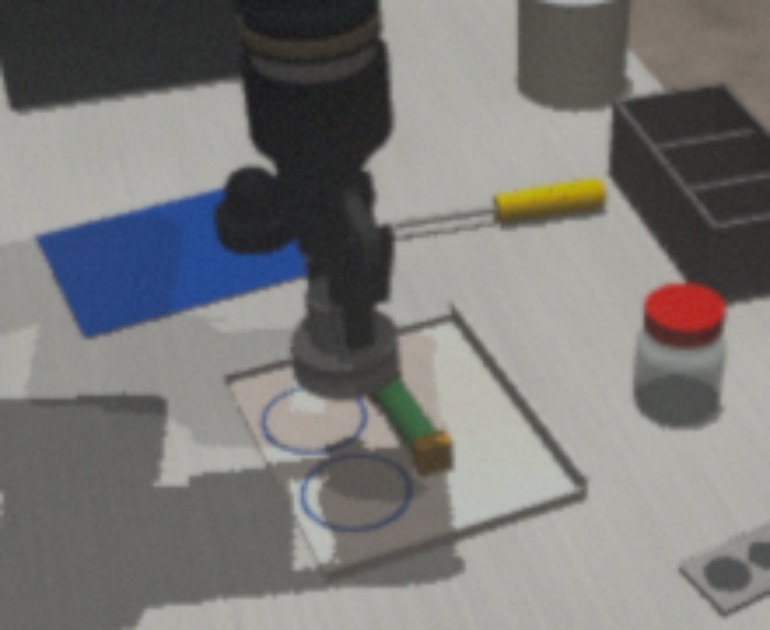

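The pulley is held upright. Moving it over the mat's near half.

step_arm([
  [0,0.004,0.02,0],
  [0,0.011,0.055,0],
  [0,0.019,0.093,0],
  [0,0.027,0.131,0],
  [0,0.035,0.169,0],
  [0,0.043,0.207,0],
  [0,0.05,0.243,0],
  [0,0.056,0.272,0],
])

```text
t: 12.45
tcp_pos: [0.4578, 0.2641, 0.1259]
tool_rot: [0.536, -0.467, -0.526, -0.468]
force: [0.7, 1.3, -3.0]
finger_gap: 0.452
```

```bash
python3 -c "
from h import *
go(.447,.302,.127,1.7)
"
```

```text
shift [-0.0015  0.0058  0.039 ] turn -0.0017 | at [0.4578 0.2641 0.1259] yaw 1.6983 tilt [ 0.011  -0.0076] q [ 0.32  0.55  1.78 -0.01  0.81 -1.37] F [ 0.7  1.3 -3. ] gap 38.6 t 12.45
```

step_arm([
  [0,0.003,0.018,0],
  [0,0.005,0.03,0],
  [0,0.006,0.037,0],
  [0,0.006,0.039,0],
  [0,0.006,0.039,0],
  [0,0.006,0.039,0],
  [0,0.006,0.039,0],
])

```text
t: 13.03
tcp_pos: [0.4474, 0.3009, 0.1254]
tool_rot: [0.535, -0.467, -0.526, -0.468]
force: [0.2, -0.2, -3.2]
finger_gap: 0.444
```

```bash
python3 -c "
from h import *
go(.447,.302,.030,1.7)
"
```

```text
shift [0.0954 0.0012 0.002 ] turn -0.0034 | at [0.4474 0.3009 0.1254] yaw 1.6966 tilt [ 0.0109 -0.0079] q [ 0.39  0.56  1.75 -0.02  0.82 -1.29] F [ 0.2 -0.2 -3.2] gap 37.9 t 13.03
```

step_arm([
  [0.015,0,0,0],
  [0.035,0,0.001,0],
  [0.06,0,0.001,0],
  [0.08,0,0.001,0],
  [0.09,0,0.001,0],
  [0.094,0,0.001,0],
  [0.095,0,0.001,0],
  [0.095,0,0.001,0],
])

```text
t: 13.7
tcp_pos: [0.4491, 0.3011, 0.031]
tool_rot: [0.535, -0.467, -0.525, -0.469]
force: [0.5, 0.8, -2.3]
finger_gap: 0.449
```

```bash
python3 -c "
from h import *
go(.447,.302,.030,1.7)
"
```

```text
shift [0.0009 0.002  0.0012] turn -0.0041 | at [0.4491 0.3011 0.031 ] yaw 1.6959 tilt [ 0.0121 -0.0074] q [ 0.39  0.73  1.79 -0.02  0.61 -1.29] F [ 0.5  0.8 -2.3] gap 38.3 t 13.7
```

step_arm([
  [0.001,0,0,0],
  [0.0015,0,0,0],
  [0.0015,0,0,0],
])

```text
t: 13.95
tcp_pos: [0.4498, 0.3013, 0.0303]
tool_rot: [0.536, -0.466, -0.525, -0.469]
force: [0.1, -0.2, -3.6]
finger_gap: 0.448
```

step_arm([
  [0,0,0,0],
  [0,0,0,0],
  [0,0,0,0],
  [0,0,0,0],
], jaw=0.064)

```text
t: 14.28
tcp_pos: [0.4501, 0.3015, 0.0307]
tool_rot: [0.536, -0.466, -0.525, -0.469]
force: [0.7, 0.4, -1.1]
finger_gap: 0.748
```

step_arm([
  [-0.008,0,0,0],
  [-0.02,0,0,0],
  [-0.04,0,0,0],
  [-0.065,0,0,0],
  [-0.09,0,0,0],
  [-0.11,0,0,0],
  [-0.12,0,0,0],
  [-0.12,0,0,0],
])

```text
t: 14.95
tcp_pos: [0.4498, 0.303, 0.1535]
tool_rot: [0.537, -0.464, -0.524, -0.471]
force: [-0.3, -0.5, 0.4]
finger_gap: 0.75
```

```bash
python3 -c "
from h import *
im=optics.snapshot('wrist')
cv2.imwrite('pics/w8.png',im[:,:,::-1])
go(.596,.0465,.15,.14)
go(.596,.0465,.15,.14-np.pi)
"
```

```text
shift [ 0.0058 -0.1139 -0.2724] turn 1.5561 | at [0.4489 0.3025 0.1519] yaw 1.6961 tilt [ 0.0174 -0.0053] q [ 0.39  0.52  1.73 -0.02  0.88 -1.29] F [ 0.2 -0.   0.1] gap 64.2 t 15.0
shift [ 0.0058 -0.1139 -0.2724] turn -1.5855 | at [0.4489 0.3025 0.1519] yaw 1.6961 tilt [ 0.0174 -0.0053] q [ 0.39  0.52  1.73 -0.02  0.88 -1.29] F [ 0.2 -0.   0.1] gap 64.2 t 15.0
```

View pics/w8.png

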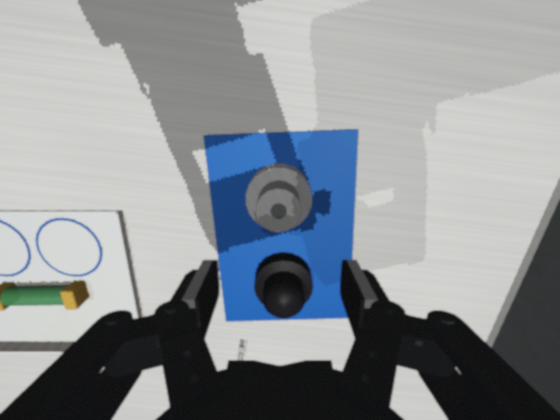

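Both stand upright on the mat: the pulley at (279,198), the cap at (284,285). Next is the fuse holder, with a quarter turn of the tool.

step_arm([
  [0,-0.006,-0.014,0.09],
  [0.001,-0.014,-0.034,0.2],
  [0.001,-0.023,-0.055,0.32],
  [0.002,-0.032,-0.076,0.43],
  [0.002,-0.041,-0.098,0.55],
  [0.002,-0.05,-0.12,0.67],
  [0.003,-0.059,-0.142,0.78],
  [0.003,-0.068,-0.163,0.89],
])

```text
t: 15.67
tcp_pos: [0.5359, 0.148, 0.1492]
tool_rot: [-0.279, 0.648, 0.272, 0.655]
force: [-0.5, 0.7, -0.1]
finger_gap: 0.746
```

```bash
python3 -c "
from h import *
go(.596,.0465,.15,.14)
"
```

```text
shift [ 0.0006 -0.1138 -0.031 ] turn 0.6605 | at [0.5359 0.148  0.1492] yaw 0.8005 tilt [ 0.0133 -0.0056] q [ 0.07  0.54  1.69 -0.01  0.89 -0.72] F [-0.5  0.7 -0.1] gap 63.7 t 15.67
```

step_arm([
  [0.001,-0.02,-0.005,0.12],
  [0.001,-0.042,-0.011,0.24],
  [0.001,-0.062,-0.017,0.36],
  [0.001,-0.082,-0.022,0.47],
  [0.001,-0.097,-0.027,0.56],
  [0.001,-0.108,-0.03,0.63],
  [0.001,-0.114,-0.031,0.66],
  [0.001,-0.114,-0.031,0.66],
])

```text
t: 16.33
tcp_pos: [0.5962, 0.0453, 0.148]
tool_rot: [-0.051, 0.702, 0.047, 0.709]
force: [-0.8, 0.6, 0.4]
finger_gap: 0.749
```

step_arm([
  [0,0,0,0],
  [0,0,0,0],
  [0,0,0,0],
])

```text
t: 16.58
tcp_pos: [0.5953, 0.0461, 0.1475]
tool_rot: [-0.052, 0.702, 0.048, 0.709]
force: [-0.2, 0.2, -0.7]
finger_gap: 0.747
```

```bash
python3 -c "
from ov import *
go(.596,.0465,.15,.14)
p=optics.camera_params('wrist');im=optics.snapshot('wrist');np.savez('w9.npz',**p)
cv2.imwrite('pics/w9.png',im[:,:,::-1])
fu=(.596,.0465)
overlay(im[:,:,::-1],p,[(rect(fu,.14,.024,.096,.027),(255,0,255)),(circ((.5389,.0777),.0345,.003),(0,0,255)),(circ((.549,-.0017),.0345,.003),(0,0,255))],(170,110,400,310),3.2,'pics/o9.png')
"
```

```text
shift [-0.0025  0.0003  0.0008] turn 0.0006 | at [0.5953 0.0461 0.1475] yaw 0.1406 tilt [ 0.0099 -0.0052] q [-0.11  0.59  1.59 -0.01  0.95 -0.25] F [-0.2  0.2 -0.7] gap 63.8 t 16.58
```

View pics/o9.png

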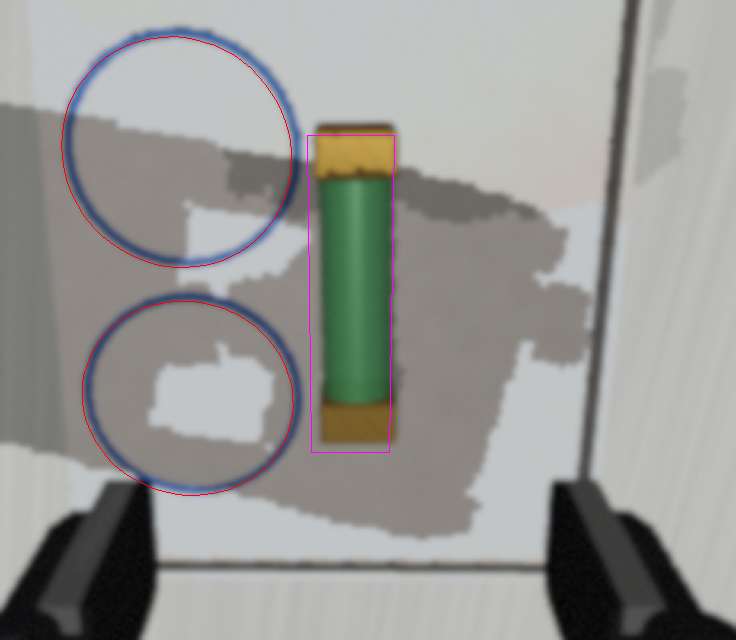

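The wrist view puts the fuse holder about 1.5 mm in +x and 2 mm in +y from the top-camera estimate. I'll take roughly the mean, (0.597, 0.048), and descend.

```bash
python3 -c "
from ov import *
go(.597,.048,.06,.14)
go(.597,.048,.008,.14)
"
```

```text
shift [0.0877 0.0023 0.0009] turn 0.0005 | at [0.5955 0.0461 0.1477] yaw 0.1405 tilt [ 0.0103 -0.0053] q [-0.11  0.59  1.59 -0.01  0.95 -0.25] F [ 0.2 -0.7  0.2] gap 64.0 t 16.63
shift [0.1397 0.0026 0.0004] turn 0.0005 | at [0.5955 0.0461 0.1477] yaw 0.1405 tilt [ 0.0103 -0.0053] q [-0.11  0.59  1.59 -0.01  0.95 -0.25] F [ 0.2 -0.7  0.2] gap 64.0 t 16.63
```

step_arm([
  [0.015,0.001,0,0],
  [0.04,0.002,0.001,0],
  [0.065,0.002,0.001,0],
  [0.085,0.002,0.001,0],
  [0.1,0.003,0.001,0],
  [0.108,0.003,0.001,0],
  [0.11,0.003,0.001,0],
  [0.11,0.003,0.001,0],
])

```text
t: 17.3
tcp_pos: [0.5971, 0.0489, 0.0376]
tool_rot: [-0.052, 0.702, 0.048, 0.709]
force: [-0.3, 0.2, -0.5]
finger_gap: 0.753
```

```bash
python3 -c "
from ov import *
go(.597,.048,.008,.14)
im=optics.snapshot('wrist')
cv2.imwrite('pics/w10.png',im[:,:,::-1])
go(.597,.048,.008,.14)
"
```

```text
shift [ 0.0296 -0.0007 -0.0005] turn 0.0011 | at [0.5971 0.0489 0.0376] yaw 0.1411 tilt [ 0.0099 -0.0052] q [-0.1   0.76  1.64 -0.01  0.73 -0.24] F [-0.3  0.2 -0.5] gap 64.3 t 17.3
shift [ 0.0303 -0.0005 -0.0011] turn 0.0011 | at [0.5977 0.0488 0.0383] yaw 0.1411 tilt [ 0.0113 -0.0054] q [-0.1   0.76  1.64 -0.01  0.73 -0.24] F [0.4 0.4 0. ] gap 64.1 t 17.35
```

View pics/w10.png

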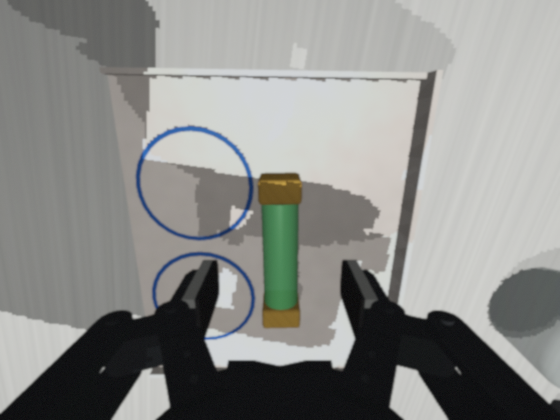

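```bash
python3 -c "
from ov import *
p=optics.camera_params('wrist')
im=cv2.imread('pics/w10.png');cv2.imwrite('pics/w10c.png',cv2.resize(im[165:335,235:325],None,fx=3.5,fy=3.5,interpolation=cv2.INTER_CUBIC))
for r in (173,176,179,182,185,324,327,328): print(r,ray(p,(280,r),.027).round(4), ray(p,(280,r),.003).round(4))
"
```

```text
173 [0.5907 0.0991 0.027 ] [0.5917 0.0945 0.003 ]
176 [0.591  0.0975 0.027 ] [0.592  0.0927 0.003 ]
179 [0.5912 0.0959 0.027 ] [0.5922 0.0909 0.003 ]
182 [0.5914 0.0943 0.027 ] [0.5925 0.089  0.003 ]
185 [0.5916 0.0927 0.027 ] [0.5928 0.0871 0.003 ]
324 [0.6042 0.0045 0.027 ] [ 0.6073 -0.015   0.003 ]
327 [0.6045 0.0023 0.027 ] [ 0.6077 -0.0176  0.003 ]
328 [0.6046 0.0015 0.027 ] [ 0.6078 -0.0185  0.003 ]
```

View pics/w10c.png

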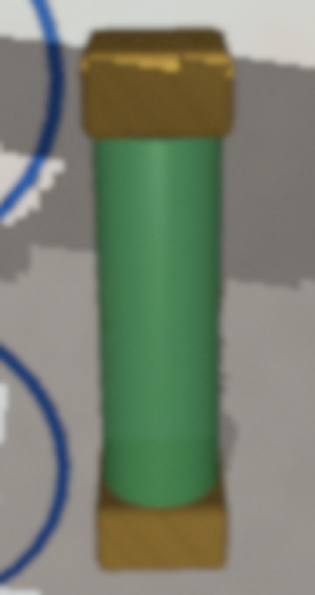

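The fuse holder is centred between the pads, at y = 0.048 along its length. Descending and gripping.

step_arm([
  [0.01,0,-0.001,0],
  [0.02,-0.001,-0.001,0],
  [0.026,-0.001,-0.001,0],
  [0.03,-0.001,-0.001,0],
  [0.03,-0.001,-0.001,0],
  [0.03,-0.001,-0.001,0],
], grip_force=40)

```text
t: 17.85
tcp_pos: [0.5969, 0.0475, 0.0079]
tool_rot: [-0.052, 0.702, 0.048, 0.709]
force: [-0.3, 0.8, 0.1]
finger_gap: 0.747
```

```bash
python3 -c "
from ov import *
go(.597,.048,.008,.14)
"
```

```text
shift [-0.0001  0.0005  0.0002] turn 0.001 | at [0.5969 0.0475 0.0079] yaw 0.141 tilt [ 0.0106 -0.0054] q [-0.1   0.81  1.65 -0.01  0.67 -0.24] F [-0.3  0.8  0.1] gap 63.8 t 17.85
```

step_arm([
  [0,0,0,0],
  [0,0,0,0],
  [0,0,0,0],
  [0,0,0,0],
  [0,0,0,0],
  [0,0,0,0],
  [0,0,0,0],
], jaw=0.012)

```text
t: 18.43
tcp_pos: [0.5973, 0.0475, 0.0084]
tool_rot: [-0.052, 0.701, 0.048, 0.709]
force: [-0.4, 0.0, 4.0]
finger_gap: 0.249
```

```bash
python3 -c "
from ov import *
go(.597,.048,.008,.14)
"
```

```text
shift [ 0.0003  0.0006 -0.0003] turn 0.001 | at [0.5973 0.0475 0.0084] yaw 0.141 tilt [ 0.0116 -0.0054] q [-0.1   0.81  1.65 -0.01  0.67 -0.24] F [-0.4  0.   4. ] gap 21.2 t 18.43
```

step_arm([
  [-0.005,0,0,0],
  [-0.015,0,0,0],
  [-0.03,0,0,0],
  [-0.05,0,0,0],
  [-0.075,0,0,0],
  [-0.095,0,0,0],
  [-0.1,0,0,0],
  [-0.1,0,0,0],
])

```text
t: 19.1
tcp_pos: [0.5974, 0.0479, 0.1105]
tool_rot: [-0.052, 0.7, 0.047, 0.711]
force: [0.1, 0.2, -1.5]
finger_gap: 0.25
```

```bash
python3 -c "
from h import *
im=optics.snapshot('wrist')
cv2.imwrite('pics/w11.png',im[:,:,::-1])
go(.5453,-.3048,.11,-.04)
"
```

```text
shift [ 3.000e-04 -3.421e-01 -1.000e-01] turn 0.181 | at [0.5963 0.048  0.109 ] yaw 0.141 tilt [ 0.0129 -0.0056] q [-0.1   0.65  1.61 -0.01  0.87 -0.24] F [ 1.2  0.1 -0.6] gap 21.0 t 19.15
```

View pics/w11.png

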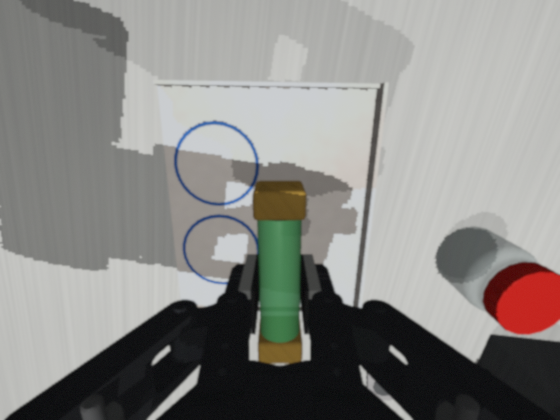

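The fuse holder is firmly held and level. Moving to the cradle.

step_arm([
  [0,-0.015,-0.004,0.01],
  [0,-0.045,-0.013,0.025],
  [0,-0.08,-0.023,0.042],
  [0,-0.115,-0.034,0.06],
  [0,-0.15,-0.044,0.08],
  [0,-0.185,-0.054,0.1],
  [0,-0.22,-0.064,0.118],
  [0,-0.25,-0.073,0.135],
])

```text
t: 19.82
tcp_pos: [0.5575, -0.2116, 0.108]
tool_rot: [-0.003, 0.704, 0.0, 0.711]
force: [-0.5, 0.2, -0.9]
finger_gap: 0.248
```

```bash
python3 -c "
from h import *
go(.5453,-.3048,.11,-.04)
"
```

```text
shift [-0.0018 -0.0931 -0.0126] turn 0.0442 | at [ 0.5575 -0.2116  0.108 ] yaw 0.0042 tilt [ 0.0099 -0.0041] q [-0.55  0.65  1.62  0.    0.87 -0.56] F [-0.5  0.2 -0.9] gap 21.2 t 19.82
```

step_arm([
  [0,-0.03,-0.004,0.015],
  [0,-0.055,-0.008,0.028],
  [-0.001,-0.075,-0.01,0.037],
  [-0.002,-0.088,-0.012,0.042],
  [-0.002,-0.093,-0.013,0.044],
  [-0.002,-0.093,-0.013,0.044],
  [-0.002,-0.093,-0.013,0.044],
  [-0.002,-0.093,-0.013,0.044],
])

```text
t: 20.48
tcp_pos: [0.5447, -0.3028, 0.1097]
tool_rot: [0.013, 0.704, -0.014, 0.71]
force: [-0.6, 0.9, -0.7]
finger_gap: 0.249
```

```bash
python3 -c "
from ov import *
go(.5453,-.3048,.06,-.04)
p=optics.camera_params('wrist');im=optics.snapshot('wrist')
cv2.imwrite('pics/w12.png',im[:,:,::-1])
c=(.5453,-.3048);M=(255,0,255)
overlay(im[:,:,::-1],p,[(rect(c,-.04,.034,.130,.024),M),(rect(c,-.04,.034,.114,.012),M),(rect(c,-.04,.056,.12,.004),(0,255,255))],(180,110,380,330),2.7,'pics/o12.png')
im=optics.snapshot('top')
cv2.imwrite('pics/t12.png',cv2.resize(im[200:290,350:450,::-1],None,fx=6,fy=6))
"
```

```text
shift [ 0.0498 -0.0019  0.0002] turn 0.0016 | at [ 0.5447 -0.3028  0.1097] yaw -0.0384 tilt [ 0.0086 -0.0026] q [-0.69  0.67  1.54  0.    0.92 -0.65] F [-0.6  0.9 -0.7] gap 21.3 t 20.48
```

View pics/o12.png

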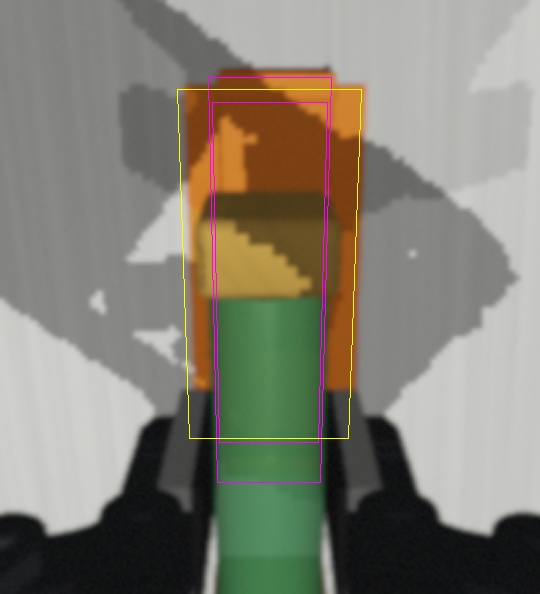

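View pics/t12.png

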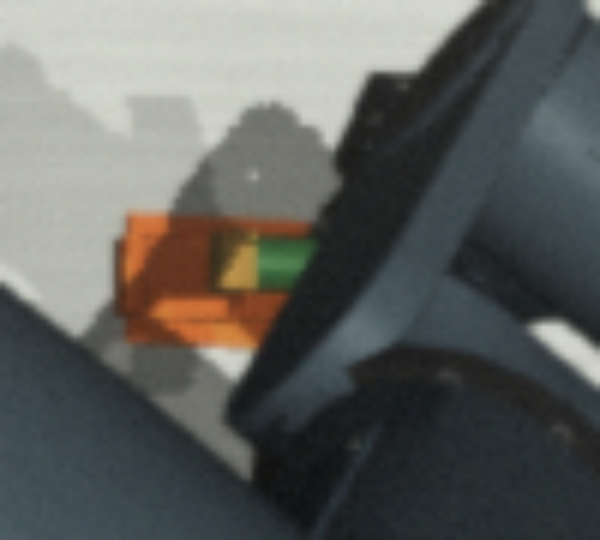

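```bash
python3 -c "
from ov import *
go(.546,-.3038,.045,-.04)
"
```

```text
shift [ 0.0651 -0.0005  0.0004] turn 0.002 | at [ 0.545  -0.303   0.1101] yaw -0.038 tilt [ 0.0092 -0.0033] q [-0.69  0.67  1.54  0.    0.92 -0.65] F [ 0.1 -0.4 -2. ] gap 21.3 t 20.58
```

step_arm([
  [0.015,0,0,0.001],
  [0.03,-0.001,0,0.002],
  [0.045,-0.001,0.001,0.002],
  [0.058,-0.001,0.001,0.002],
  [0.064,-0.001,0.001,0.002],
  [0.065,-0.001,0.001,0.002],
  [0.065,-0.001,0.001,0.002],
  [0.065,-0.001,0.001,0.002],
])

```text
t: 21.25
tcp_pos: [0.5471, -0.3045, 0.0457]
tool_rot: [0.013, 0.703, -0.015, 0.711]
force: [-0.8, 0.4, -1.5]
finger_gap: 0.25
```

```bash
python3 -c "
from ov import *
go(.546,-.3038,.019,-.04)
p=optics.camera_params('wrist');im=optics.snapshot('wrist')
cv2.imwrite('pics/w13.png',im[:,:,::-1])
cv2.imwrite('pics/w13c.png',cv2.resize(im[150:350,190:370,::-1],None,fx=3,fy=3,interpolation=cv2.INTER_CUBIC))
np.savez('w13.npz',**p)
im=optics.snapshot('side')
cv2.imwrite('pics/s13.png',cv2.resize(im[280:400,230:350,::-1],None,fx=5,fy=5,interpolation=cv2.INTER_CUBIC))
"
```

```text
shift [ 0.0267  0.0007 -0.0014] turn 0.0002 | at [ 0.5471 -0.3045  0.0457] yaw -0.0398 tilt [ 0.0102 -0.004 ] q [-0.69  0.77  1.57  0.    0.79 -0.65] F [-0.8  0.4 -1.5] gap 21.3 t 21.25
```

View pics/w13c.png

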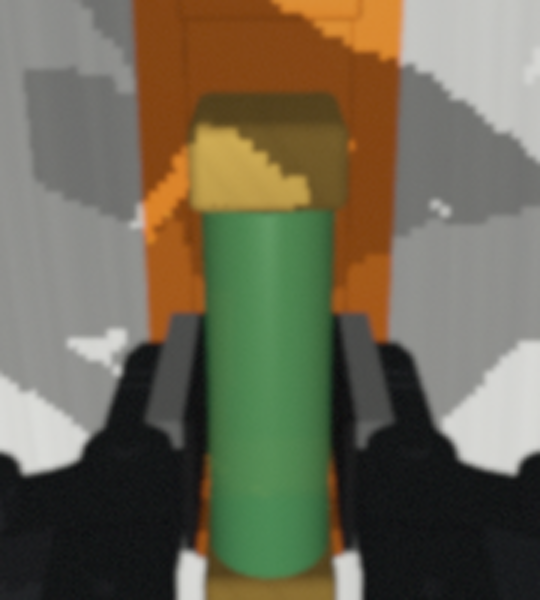

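View pics/s13.png

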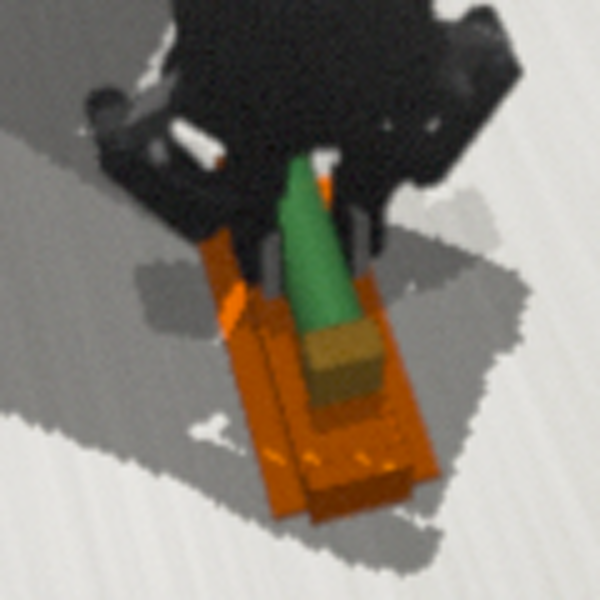

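```bash
python3 -c "
from ov import *
p=np.load('w13.npz')
print('fuse end top',ray(p,(279.7,190.7),.0643),'bottom',ray(p,(279.7,181.7),.0403))
for z in (.012,.024): print('lip inner',z,ray(p,(279.7,156),z))
im=cv2.imread('pics/w13.png');cv2.imwrite('pics/w13d.png',cv2.resize(im[100:220,215:345],None,fx=5,fy=5,interpolation=cv2.INTER_CUBIC))
"
```

```text
fuse end top [ 0.54875263 -0.25572446  0.0643    ] bottom [ 0.54899234 -0.25711717  0.0403    ]
lip inner 0.012 [ 0.54970294 -0.24795684  0.012     ]
lip inner 0.024 [ 0.54961898 -0.24635409  0.024     ]
```

View pics/w13d.png

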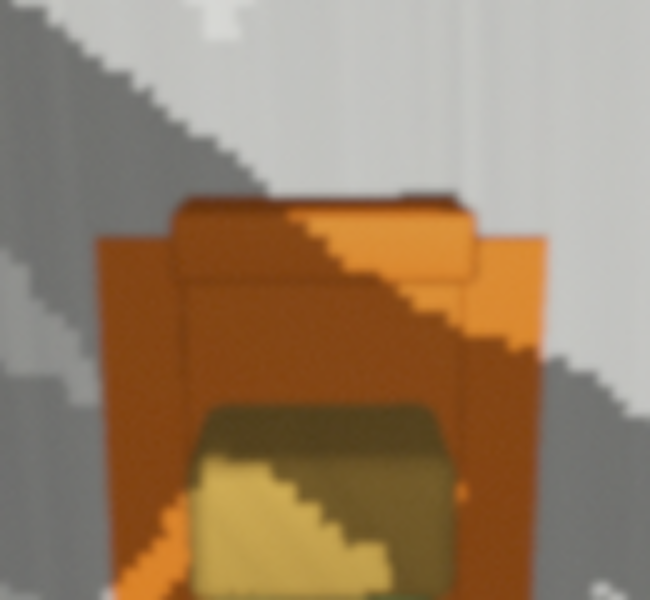

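The fuse holder is centred in x within about 0.3 mm. It sits roughly 0.8 mm toward −y of the middle, so I'll correct that on the way down.

```bash
python3 -c "
from ov import *
go(.547,-.3037,.018,-.04)
"
```

```text
shift [ 0.028   0.0011 -0.0005] turn 0.0 | at [ 0.5471 -0.3047  0.046 ] yaw -0.04 tilt [ 0.0107 -0.0045] q [-0.69  0.77  1.57  0.    0.79 -0.65] F [ 0.1 -0.7  0.1] gap 20.9 t 21.35
```

step_arm([
  [0.008,0.001,0,0],
  [0.016,0.001,0,0],
  [0.022,0.001,0,0],
  [0.026,0.001,0,0],
  [0.028,0.001,-0.0005,0],
  [0.028,0.001,-0.0005,0],
  [0.028,0.001,-0.0005,0],
])

```text
t: 21.93
tcp_pos: [0.5469, -0.3038, 0.0177]
tool_rot: [0.013, 0.703, -0.016, 0.711]
force: [0.4, 0.6, -0.6]
finger_gap: 0.249
```

```bash
python3 -c "
from ov import *
go(.547,-.3037,.017,-.04)
"
```

```text
shift [0.0007 0.0001 0.0001] turn 0.0001 | at [ 0.5469 -0.3038  0.0177] yaw -0.0399 tilt [ 0.0104 -0.0043] q [-0.69  0.81  1.57  0.    0.74 -0.65] F [ 0.4  0.6 -0.6] gap 21.3 t 21.93
```

step_arm([
  [0.0005,0,0,0],
  [0.001,0,0,0],
  [0.001,0,0,0],
])

```text
t: 22.18
tcp_pos: [0.547, -0.3038, 0.0174]
tool_rot: [0.013, 0.703, -0.016, 0.711]
force: [-2.0, 0.4, 4.2]
finger_gap: 0.248
```

step_arm([
  [0,0,0,0],
  [0,0,0,0],
  [0,0,0,0],
  [0,0,0,0],
], jaw=0.05)

```text
t: 22.52
tcp_pos: [0.547, -0.3039, 0.0172]
tool_rot: [0.013, 0.703, -0.016, 0.711]
force: [0.2, -0.4, 0.4]
finger_gap: 0.585
```

step_arm([
  [-0.008,0,0,0],
  [-0.02,0,0,0],
  [-0.04,0,0,0],
  [-0.065,0,0,0],
  [-0.09,0,0,0],
  [-0.11,0,0,0],
  [-0.12,0,0,0],
  [-0.12,0,0,0],
])

```text
t: 23.18
tcp_pos: [0.5473, -0.3046, 0.1409]
tool_rot: [0.011, 0.701, -0.017, 0.713]
force: [0.7, -0.5, -0.2]
finger_gap: 0.587
```

```bash
python3 -c "
from ov import *
go(.447,.302,.137,1.7)
p=optics.camera_params('wrist');im=optics.snapshot('wrist')
cv2.imwrite('pics/w14.png',cv2.resize(im[110:330,180:380,::-1],None,fx=2.7,fy=2.7,interpolation=cv2.INTER_CUBIC))
im=optics.snapshot('side')
cv2.imwrite('pics/s14.png',cv2.resize(im[280:400,230:350,::-1],None,fx=5,fy=5,interpolation=cv2.INTER_CUBIC))
go(.447,.302,.137,1.7)
"
```

```text
shift [-0.0031  0.6021 -0.1244] turn -1.7398 | at [ 0.5473 -0.3046  0.1409] yaw -0.0398 tilt [ 0.016 -0.009] q [-0.69  0.63  1.52  0.    0.97 -0.65] F [ 0.7 -0.5 -0.2] gap 50.2 t 23.18
shift [-0.0035  0.6008 -0.1225] turn -1.7399 | at [ 0.5455 -0.3032  0.1374] yaw -0.0399 tilt [ 0.0108 -0.0047] q [-0.69  0.64  1.53  0.    0.97 -0.65] F [ 0.4  0.8 -0.4] gap 49.8 t 23.28
```

View pics/w14.png

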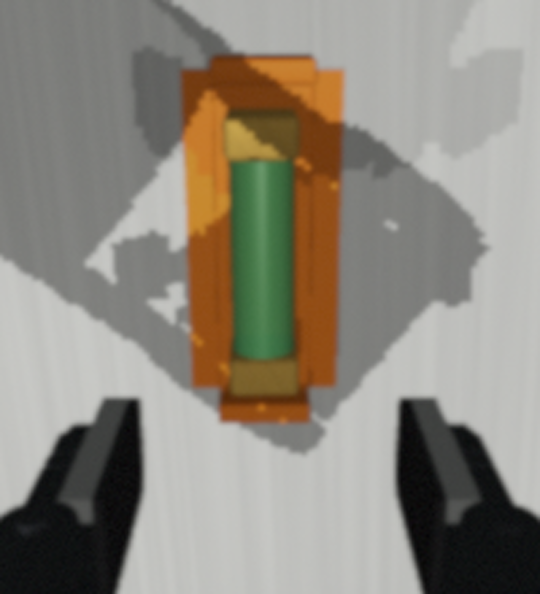

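View pics/s14.png

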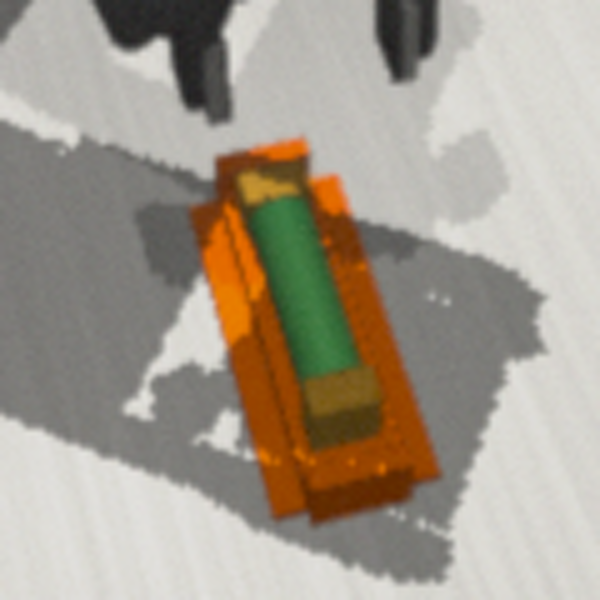

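The fuse holder lies squarely between the lips in both views. Returning to the mat for the cap.

```bash
python3 -c "
from h import *
go(.5457,.3186,.125,1.696)
"
```

```text
shift [ 0.0095  0.6213 -0.0247] turn -1.7359 | at [ 0.5455 -0.3032  0.1374] yaw -0.0399 tilt [ 0.0108 -0.0047] q [-0.69  0.64  1.53  0.    0.97 -0.65] F [ 0.4  0.8 -0.4] gap 49.8 t 23.28
```

step_arm([
  [0,0.015,0,-0.06],
  [0,0.045,0,-0.15],
  [0,0.08,-0.003,-0.25],
  [0,0.115,-0.004,-0.35],
  [0,0.15,-0.006,-0.45],
  [0,0.185,-0.007,-0.55],
  [0,0.22,-0.009,-0.65],
  [0,0.255,-0.01,-0.75],
], jaw=0.064)

```text
t: 23.95
tcp_pos: [0.544, -0.0461, 0.1344]
tool_rot: [-0.249, 0.661, 0.245, 0.664]
force: [1.4, 0.6, 1.1]
finger_gap: 0.748
```

```bash
python3 -c "
from h import *
go(.5457,.3186,.125,1.696)
"
```

```text
shift [0.0081 0.2745 0.2402] turn -0.9814 | at [ 0.544  -0.0461  0.1344] yaw 0.7146 tilt [ 0.0068 -0.0036] q [-0.29  0.56  1.73 -0.    0.85 -1.  ] F [1.4 0.6 1.1] gap 63.9 t 23.95
```

step_arm([
  [0.001,0.026,0.022,-0.1],
  [0.002,0.052,0.045,-0.2],
  [0.003,0.078,0.068,-0.3],
  [0.004,0.104,0.091,-0.4],
  [0.005,0.13,0.114,-0.5],
  [0.006,0.156,0.137,-0.6],
  [0.007,0.182,0.16,-0.69],
  [0.008,0.205,0.18,-0.77],
])

```text
t: 24.62
tcp_pos: [0.5442, 0.2287, 0.1234]
tool_rot: [-0.481, 0.52, 0.477, 0.52]
force: [-0.1, -0.6, 0.1]
finger_gap: 0.748
```

```bash
python3 -c "
from h import *
go(.5457,.3186,.125,1.696)
"
```

```text
shift [-0.0019  0.0058  0.0898] turn -0.2065 | at [0.5442 0.2287 0.1234] yaw 1.4895 tilt [ 0.0031 -0.0041] q [ 0.21  0.62  1.62 -0.01  0.9  -1.27] F [-0.1 -0.6  0.1] gap 63.9 t 24.62
```

step_arm([
  [-0.001,0.002,0.035,-0.08],
  [-0.001,0.004,0.062,-0.14],
  [-0.002,0.005,0.08,-0.18],
  [-0.002,0.006,0.088,-0.2],
  [-0.002,0.006,0.09,-0.207],
  [-0.002,0.006,0.09,-0.207],
  [-0.002,0.006,0.09,-0.207],
  [-0.002,0.006,0.09,-0.207],
])

```text
t: 25.28
tcp_pos: [0.5454, 0.3173, 0.1247]
tool_rot: [0.532, -0.469, -0.528, -0.467]
force: [0.1, -0.6, 0.6]
finger_gap: 0.748
```

```bash
python3 -c "
from h import *
go(.5457,.3186,.0234,1.696)
im=optics.snapshot('wrist')
cv2.imwrite('pics/w15.png',im[:,:,::-1])
im=optics.snapshot('top')
cv2.imwrite('pics/t15.png',im[:,:,::-1])
go(.5457,.3186,.0234,1.696)
"
```

```text
shift [ 0.1013 -0.0003  0.0018] turn -0.0015 | at [0.5454 0.3173 0.1247] yaw 1.6945 tilt [ 0.002  -0.0049] q [ 0.35  0.66  1.51 -0.01  0.97 -1.34] F [ 0.1 -0.6  0.6] gap 63.9 t 25.28
shift [1.016e-01 1.000e-04 1.600e-03] turn -0.0014 | at [0.5457 0.3175 0.125 ] yaw 1.6946 tilt [ 0.0027 -0.0044] q [ 0.35  0.66  1.51 -0.01  0.97 -1.34] F [-0.2  0.2  0.2] gap 63.9 t 25.38
```

View pics/w15.png

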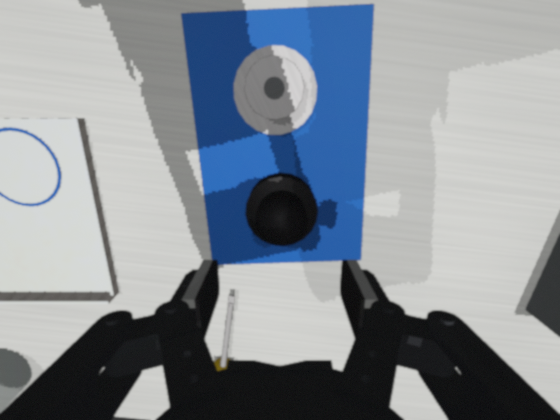

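View pics/t15.png

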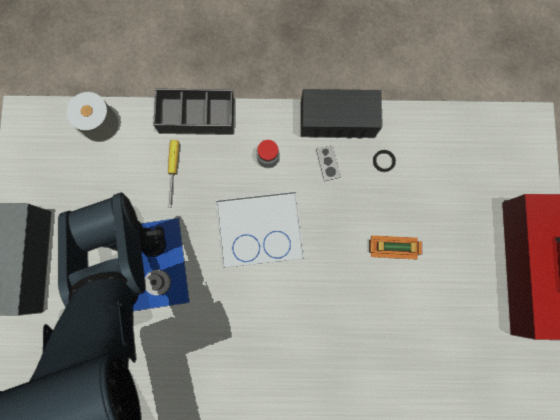

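Both things still stand on the mat. The top view shows the two spots empty and the fuse holder in the cradle, so I'll enlarge both.

```bash
python3 - <<'E'
from ov import *
im=cv2.imread('pics/t15.png');p=optics.camera_params('top')
a=cv2.resize(im[225:275,225:300],None,fx=8,fy=8,interpolation=cv2.INTER_CUBIC)
b=cv2.resize(im[228:268,362:430],None,fx=8,fy=8,interpolation=cv2.INTER_CUBIC)
cv2.imwrite('pics/t15a.png',a);cv2.imwrite('pics/t15b.png',b)
# blue ring fit
hsv=cv2.cvtColor(im,cv2.COLOR_BGR2HSV)
m=((hsv[:,:,0]>100)&(hsv[:,:,0]<130)&(hsv[:,:,1]>70)).astype(np.uint8)
for n,(x0,x1) in dict(cap=(226,262),pul=(262,297)).items():
    s=m[225:272,x0:x1];ys,xs=np.nonzero(s)
    (cx,cy),ax,an=cv2.fitEllipse(np.c_[xs+x0,ys+225].astype(np.float32))
    print(n,len(xs),(cx,cy),ax,ray(p,(cx,cy),.003).round(4))
E
```

```text
cap 74 (245.7800750732422, 247.7622833251953) (26.461088180541992, 26.844663619995117) [0.539 0.078 0.003]
pul 65 (276.5270690917969, 244.1535186767578) (26.50082778930664, 26.7582950592041) [ 0.5493 -0.0014  0.003 ]
```

View pics/t15b.png

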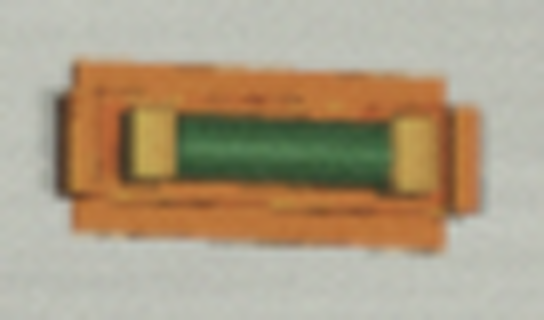

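step_arm([
  [0.015,0,0.001,0],
  [0.035,0,0.001,0],
  [0.06,0,0.001,-0.001],
  [0.08,0,0.0015,-0.001],
  [0.093,0,0.0015,-0.001],
  [0.1,0,0.0015,-0.001],
  [0.1015,0,0.0015,-0.001],
  [0.1015,0,0.0015,-0.001],
])

```text
t: 26.05
tcp_pos: [0.5461, 0.3184, 0.0236]
tool_rot: [0.532, -0.468, -0.528, -0.467]
force: [-0.2, 0.0, 0.4]
finger_gap: 0.747
```

```bash
python3 -c "
from h import *
go(.5457,.3186,.0234,1.696)
"
```

```text
shift [0.0002 0.0004 0.0003] turn -0.0008 | at [0.5461 0.3184 0.0236] yaw 1.6952 tilt [ 0.0029 -0.0044] q [ 0.35  0.81  1.55 -0.01  0.78 -1.34] F [-0.2  0.   0.4] gap 63.8 t 26.05
```

step_arm([
  [0,0,0,0],
  [0,0,0,0],
  [0,0,0,0],
  [0,0,0,0],
  [0,0,0,0],
  [0,0,0,0],
], jaw=0.03)

```text
t: 26.55
tcp_pos: [0.5473, 0.3188, 0.0253]
tool_rot: [0.533, -0.467, -0.528, -0.468]
force: [-1.0, -1.1, 5.8]
finger_gap: 0.475
```

```bash
python3 - <<'E'
from ov import *
go(.5457,.3186,.0234,1.696)
p=optics.camera_params('top')
f=lambda c,z:ray(p,((c[0]+.5)/8-.5+362,(c[1]+.5)/8-.5+228),z)[:2].round(4)
a,b=f((133,143),.036),f((436,157),.036);print('fuse ends',a,b,(a+b)/2,np.linalg.norm(a-b))
c=[f(q,.004) for q in [(75,60),(446,78),(446,250),(75,234)]];print('foot c',np.mean(c,0),np.linalg.norm(c[0]-c[1]))
a,b=f((64,145),.024),f((483,160),.024);print('lips',(a+b)/2,np.linalg.norm(a-b))
E
```

```text
shift [0.0019 0.0016 0.    ] turn -0.0007 | at [0.5473 0.3188 0.0253] yaw 1.6953 tilt [ 0.0059 -0.0035] q [ 0.35  0.81  1.55 -0.01  0.78 -1.34] F [-1.  -1.1  5.8] gap 40.6 t 26.55
fuse ends [ 0.5462 -0.257 ] [ 0.5429 -0.3524] [ 0.54455 -0.3047 ] 0.09545705840848018
foot c [ 0.545525 -0.30525 ] 0.1201805724732579
lips [ 0.5447 -0.3043] 0.13323843289381634
```

step_arm([
  [-0.005,0,0,0],
  [-0.015,0,0,0],
  [-0.03,0,0,0],
  [-0.05,0,0,0],
  [-0.075,0,0,0],
  [-0.095,0,0,0],
  [-0.1,0,0,0],
  [-0.1,0,0,0],
])

```text
t: 27.22
tcp_pos: [0.5479, 0.3197, 0.1276]
tool_rot: [0.533, -0.466, -0.527, -0.47]
force: [0.4, 0.6, 0.0]
finger_gap: 0.474
```

```bash
python3 -c "
from h import *
go(.5402,.079,.122,1.6955)
"
```

```text
shift [ 0.006   0.0376 -0.2378] turn -0.0001 | at [0.5479 0.3197 0.1276] yaw 1.6954 tilt [ 0.0102 -0.0018] q [ 0.35  0.66  1.5  -0.01  0.97 -1.34] F [0.4 0.6 0. ] gap 40.5 t 27.22
```

The fuse holder measures within 0.5 mm of the cradle's centre. Carrying the cap back over its spot (the left one).

step_arm([
  [0,0.003,-0.02,0],
  [0.001,0.009,-0.055,0],
  [0.002,0.014,-0.09,0],
  [0.003,0.02,-0.125,0],
  [0.004,0.026,-0.165,0],
  [0.005,0.032,-0.2,0],
  [0.006,0.036,-0.226,0],
  [0.006,0.037,-0.238,0],
])

```text
t: 27.88
tcp_pos: [0.5392, 0.0757, 0.1204]
tool_rot: [0.532, -0.468, -0.527, -0.47]
force: [-0.4, -0.3, 0.1]
finger_gap: 0.477
```

step_arm([
  [0,0,0,0],
  [0,0,0,0],
  [0,0,0,0],
  [0,0,0,0],
  [0,0,0,0],
])

```text
t: 28.3
tcp_pos: [0.5391, 0.0772, 0.1203]
tool_rot: [0.532, -0.467, -0.528, -0.469]
force: [-0.2, -0.1, -0.2]
finger_gap: 0.475
```

```bash
python3 -c "
from h import *
go(.5408,.079,.03,1.6955)
"
```

```text
shift [ 0.0903 -0.0014  0.0018] turn -0.0011 | at [0.5391 0.0772 0.1203] yaw 1.6944 tilt [ 0.006 -0.002] q [-0.06  0.58  1.74 -0.    0.82 -1.75] F [-0.2 -0.1 -0.2] gap 40.6 t 28.3
```

step_arm([
  [0.015,0,0.001,0],
  [0.035,-0.001,0.002,0],
  [0.055,-0.001,0.002,0],
  [0.075,-0.001,0.002,-0.001],
  [0.086,-0.001,0.002,-0.001],
  [0.091,-0.001,0.002,-0.001],
  [0.092,-0.001,0.002,-0.001],
  [0.092,-0.001,0.002,-0.001],
])

```text
t: 28.97
tcp_pos: [0.5406, 0.0795, 0.0285]
tool_rot: [0.532, -0.467, -0.528, -0.469]
force: [0.5, -0.4, -0.8]
finger_gap: 0.474
```

```bash
python3 -c "
from h import *
go(.5408,.079,.0255,1.6955)
p=optics.camera_params('wrist');im=optics.snapshot('wrist');np.savez('w16.npz',**p)
cv2.imwrite('pics/w16.png',im[:,:,::-1])
cv2.imwrite('pics/w16c.png',cv2.resize(im[150:340,180:380,::-1],None,fx=3.1,fy=3.1,interpolation=cv2.INTER_CUBIC))
go(.5408,.079,.0255,1.6955)
"
```

```text
shift [ 0.003  -0.0001 -0.0005] turn 0.0004 | at [0.5406 0.0795 0.0285] yaw 1.6959 tilt [ 0.0064 -0.002 ] q [-0.06  0.74  1.78 -0.    0.62 -1.75] F [ 0.5 -0.4 -0.8] gap 40.5 t 28.97
shift [ 0.0035  0.0002 -0.0004] turn 0.0002 | at [0.5409 0.0794 0.029 ] yaw 1.6957 tilt [ 0.0073 -0.0021] q [-0.06  0.74  1.78 -0.    0.62 -1.75] F [-0.5 -0.3 -0.6] gap 40.8 t 29.02
```

View pics/w16c.png

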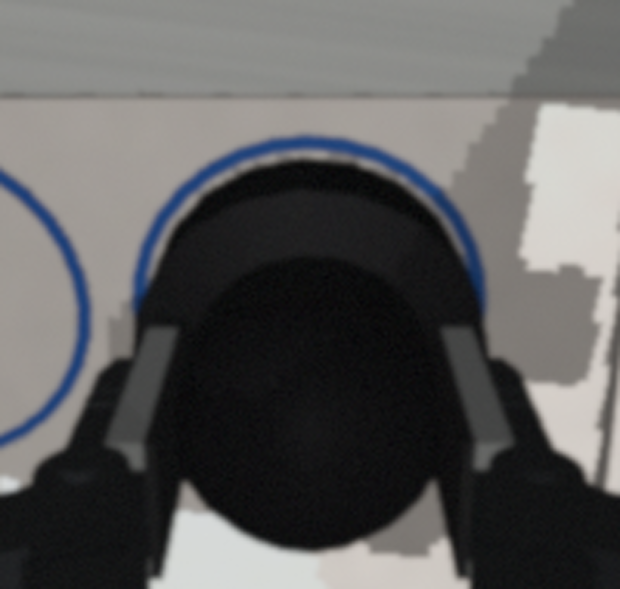

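In y the cap is concentric with the ring (ring centre column 310, cap 312). I'll lower it nearly to contact and check x.

step_arm([
  [0.001,0,0,0],
  [0.002,0,-0.0004,0],
  [0.003,0,-0.0004,0],
  [0.003,0,-0.0004,0],
  [0.003,0,-0.0004,0],
])

```text
t: 29.43
tcp_pos: [0.5411, 0.0789, 0.0262]
tool_rot: [0.533, -0.467, -0.528, -0.469]
force: [-0.2, -0.2, -1.1]
finger_gap: 0.479
```

```bash
python3 -c "
from ov import *
go(.5408,.079,.0255,1.6955)
p=optics.camera_params('wrist');im=optics.snapshot('wrist');np.savez('w17.npz',**p)
cv2.imwrite('pics/w17.png',im[:,:,::-1])
cv2.imwrite('pics/w17c.png',cv2.resize(im[170:280,210:350,::-1],None,fx=5,fy=5,interpolation=cv2.INTER_CUBIC))
"
```

```text
shift [0.0007 0.0003 0.0001] turn 0.0001 | at [0.5411 0.0789 0.0262] yaw 1.6956 tilt [ 0.0076 -0.0021] q [-0.06  0.74  1.78 -0.    0.62 -1.75] F [-0.2 -0.2 -1.1] gap 40.9 t 29.43
```

View pics/w17c.png

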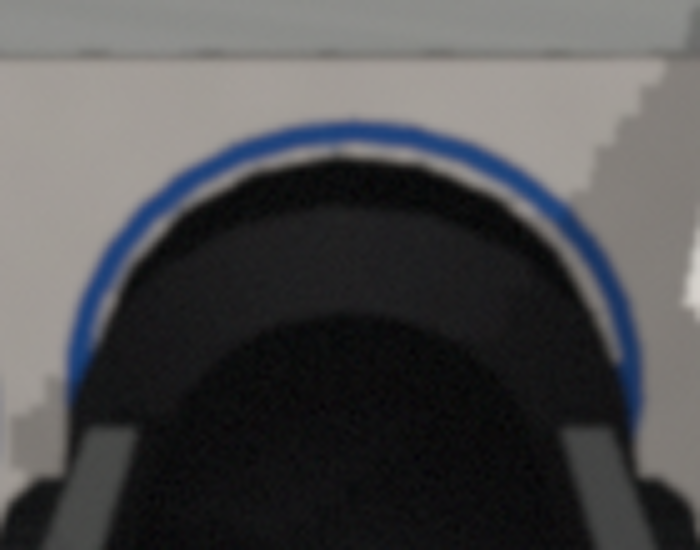

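```bash
python3 -c "
from ov import *
p=np.load('w17.npz')
print(ray(p,(281,196.4),.003),ray(p,(281,201.2),.004),ray(p,(281,201.2),.003))
im=cv2.imread('pics/w3.png');cv2.imwrite('pics/w3c.png',cv2.resize(im[170:280,210:350],None,fx=5,fy=5,interpolation=cv2.INTER_CUBIC))
"
```

```text
[0.50612717 0.0752053  0.003     ] [0.5087067  0.07553079 0.004     ] [0.50900097 0.07557042 0.003     ]
```

View pics/w3c.png

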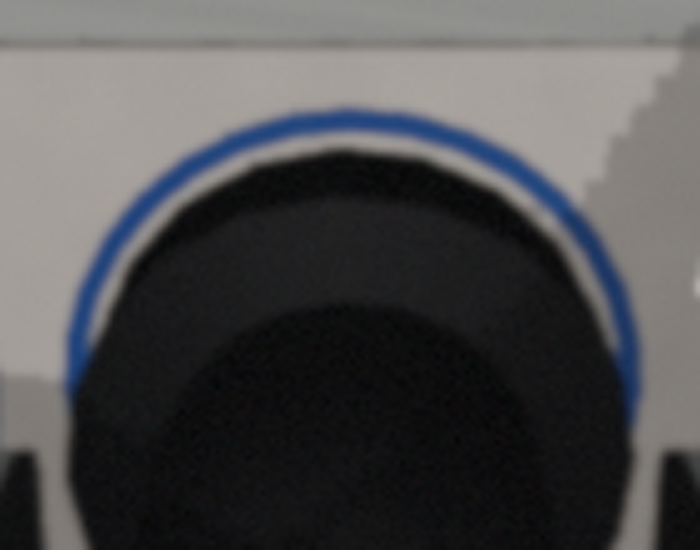

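The skirt-to-ring gap is about 2.7 mm now. A concentric fit would give 2.3 mm, and it was about 3.5 mm at the start. That puts the cap within 1 mm of both the spot's centre and its starting place, so I'll set it down.

step_arm([
  [0.0005,0,0,0],
  [0.001,0,0,0],
  [0.0012,0,0,0],
])

```text
t: 29.73
tcp_pos: [0.5413, 0.0789, 0.0253]
tool_rot: [0.533, -0.467, -0.528, -0.469]
force: [-1.1, 0.3, 3.5]
finger_gap: 0.474
```

step_arm([
  [0,0,0,0],
  [0,0,0,0],
  [0,0,0,0],
  [0,0,0,0],
], jaw=0.064)

```text
t: 30.07
tcp_pos: [0.5412, 0.0789, 0.0252]
tool_rot: [0.533, -0.467, -0.528, -0.469]
force: [-0.7, 0.0, 0.3]
finger_gap: 0.749
```

```bash
python3 -c "
from ov import *
go(.5408,.079,.0255,1.6955)
im=optics.snapshot('wrist')
cv2.imwrite('pics/w18c.png',cv2.resize(im[170:280,210:350,::-1],None,fx=5,fy=5,interpolation=cv2.INTER_CUBIC))
"
```

```text
shift [-0.0003  0.0004  0.0001] turn 0.0001 | at [0.5412 0.0789 0.0252] yaw 1.6956 tilt [ 0.0078 -0.0021] q [-0.06  0.74  1.78 -0.    0.61 -1.75] F [-0.7  0.   0.3] gap 64.0 t 30.07
```

View pics/w18c.png

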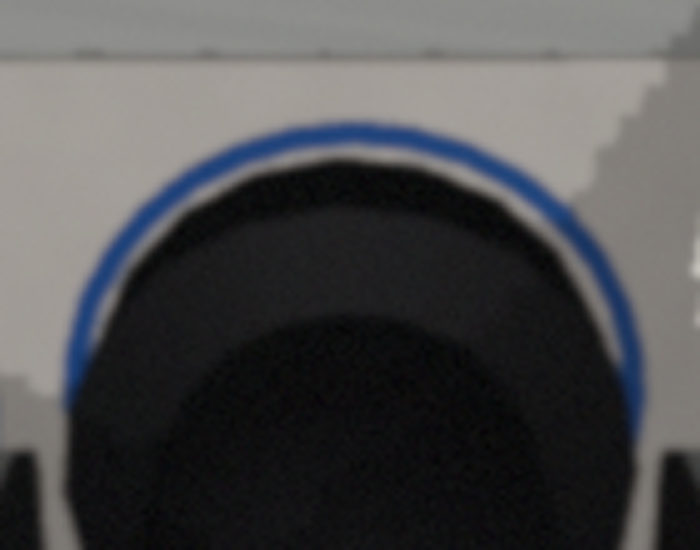

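The cap has been set down and released, concentric with its ring. I'll back off straight up and fetch the pulley.

step_arm([
  [-0.008,0,0,0],
  [-0.02,0,0,0],
  [-0.04,0,0,0],
  [-0.06,0,0,0],
  [-0.08,0,0,0],
  [-0.095,0,0,0],
  [-0.1,0,0,0],
  [-0.1,0,0,0],
])

```text
t: 30.78
tcp_pos: [0.5416, 0.0791, 0.1274]
tool_rot: [0.534, -0.466, -0.526, -0.47]
force: [0.3, -0.4, -0.2]
finger_gap: 0.754
```

step_arm([
  [0,0,0,0],
  [0,0,0,0],
])

```text
t: 30.95
tcp_pos: [0.5412, 0.0791, 0.1272]
tool_rot: [0.534, -0.466, -0.527, -0.47]
force: [0.3, -0.1, 0.5]
finger_gap: 0.752
```

```bash
python3 -c "
from ov import *
go(.4501,.3015,.13,1.696)
"
```

```text
shift [-0.0044  0.0626  0.232 ] turn -0.0003 | at [0.5412 0.0791 0.1272] yaw 1.6957 tilt [ 0.0117 -0.0024] q [-0.06  0.57  1.73 -0.    0.83 -1.75] F [ 0.3 -0.1  0.5] gap 64.2 t 30.95
```

step_arm([
  [0,0.006,0.022,0],
  [-0.001,0.016,0.058,0],
  [-0.002,0.026,0.096,0],
  [-0.002,0.036,0.134,0],
  [-0.003,0.046,0.17,0],
  [-0.003,0.054,0.2,0],
  [-0.004,0.06,0.224,0],
  [-0.004,0.063,0.232,0],
])

```text
t: 31.62
tcp_pos: [0.4476, 0.3042, 0.1286]
tool_rot: [0.534, -0.465, -0.528, -0.468]
force: [0.2, -0.1, 0.7]
finger_gap: 0.75
```

step_arm([
  [0,0,0,0],
  [0,0,0,0],
  [0,0,0,0],
  [0,0,0,0],
])

```text
t: 31.95
tcp_pos: [0.4482, 0.3029, 0.1282]
tool_rot: [0.534, -0.466, -0.528, -0.469]
force: [-0.6, 0.1, 0.2]
finger_gap: 0.75
```

```bash
python3 -c "
from ov import *
go(.4501,.3015,.0295,1.696)
im=optics.snapshot('wrist')
cv2.imwrite('pics/w19.png',im[:,:,::-1])
"
```

```text
shift [ 0.0988 -0.0008 -0.0013] turn 0.0015 | at [0.4482 0.3029 0.1282] yaw 1.6975 tilt [ 0.0091 -0.0029] q [ 0.39  0.56  1.74 -0.01  0.83 -1.3 ] F [-0.6  0.1  0.2] gap 64.1 t 31.95
```

View pics/w19.png

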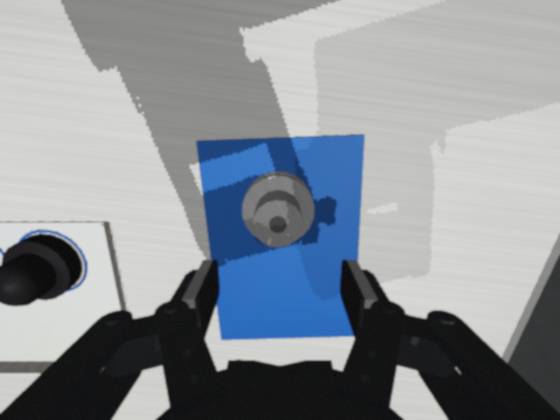

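step_arm([
  [0.015,0,0,0],
  [0.035,0,-0.001,0],
  [0.06,0,-0.001,0.001],
  [0.08,-0.001,-0.001,0.0015],
  [0.092,-0.001,-0.001,0.0015],
  [0.099,-0.001,-0.001,0.0015],
  [0.1,-0.001,-0.001,0.0015],
  [0.1,-0.001,-0.001,0.0015],
], grip_force=70)

```text
t: 32.67
tcp_pos: [0.4507, 0.3013, 0.0283]
tool_rot: [0.533, -0.467, -0.527, -0.469]
force: [0.3, -0.2, -0.4]
finger_gap: 0.75
```

```bash
python3 -c "
from ov import *
go(.4501,.3015,.0285,1.696)
"
```

```text
shift [-0.0002  0.0006  0.0003] turn -0.0014 | at [0.4507 0.3013 0.0283] yaw 1.6946 tilt [ 0.0091 -0.0028] q [ 0.39  0.74  1.79 -0.01  0.61 -1.3 ] F [ 0.3 -0.2 -0.4] gap 64.0 t 32.67
```

step_arm([
  [0,0,0,0],
  [0,0,0,0],
  [0,0,0,0],
  [0,0,0,0],
  [0,0,0,0],
  [0,0,0,0],
], jaw=0.03)

```text
t: 33.17
tcp_pos: [0.4516, 0.3016, 0.0297]
tool_rot: [0.533, -0.466, -0.526, -0.47]
force: [-1.0, -1.3, 6.7]
finger_gap: 0.447
```

step_arm([
  [-0.004,0,0,0],
  [-0.012,0,0,0],
  [-0.027,0,0,0],
  [-0.047,0,0,0],
  [-0.07,0,0,0],
  [-0.09,0,0,0],
  [-0.1,0,0,0],
  [-0.1,0,0,0],
])

```text
t: 33.83
tcp_pos: [0.4517, 0.3024, 0.1321]
tool_rot: [0.534, -0.464, -0.526, -0.472]
force: [0.0, -0.7, -3.8]
finger_gap: 0.444
```

step_arm([
  [0,0,0,0],
  [0,0,0,0],
])

```text
t: 34.0
tcp_pos: [0.4511, 0.3022, 0.1315]
tool_rot: [0.534, -0.465, -0.526, -0.471]
force: [0.4, -0.7, -3.2]
finger_gap: 0.446
```

```bash
python3 -c "
from ov import *
go(.5505,-.001,.13,1.696)
"
```

```text
shift [ 0.0031 -0.0611 -0.3132] turn -0.0011 | at [0.4511 0.3022 0.1315] yaw 1.6949 tilt [ 0.0151 -0.0004] q [ 0.39  0.56  1.74 -0.01  0.83 -1.3 ] F [ 0.4 -0.7 -3.2] gap 38.1 t 34.0
```

step_arm([
  [0,-0.004,-0.02,0],
  [0,-0.011,-0.055,0],
  [0.001,-0.019,-0.093,0],
  [0.001,-0.026,-0.131,0],
  [0.001,-0.033,-0.169,0],
  [0.002,-0.041,-0.207,0],
  [0.002,-0.048,-0.243,0],
  [0.003,-0.054,-0.275,0],
])

```text
t: 34.67
tcp_pos: [0.5387, 0.0337, 0.1285]
tool_rot: [0.533, -0.465, -0.526, -0.471]
force: [0.5, 0.3, -3.5]
finger_gap: 0.449
```

```bash
python3 -c "
from ov import *
go(.5505,-.001,.13,1.696)
"
```

```text
shift [-0.0013 -0.0075 -0.0359] turn -0.002 | at [0.5387 0.0337 0.1285] yaw 1.694 tilt [ 0.0129 -0.0003] q [-0.15  0.56  1.75  0.    0.82 -1.84] F [ 0.5  0.3 -3.5] gap 38.3 t 34.67
```

step_arm([
  [0.0,-0.004,-0.016,0],
  [0.0,-0.006,-0.028,0],
  [0,-0.007,-0.034,-0.001],
  [0,-0.0075,-0.036,-0.002],
  [0,-0.0075,-0.036,-0.002],
  [0,-0.0075,-0.036,-0.002],
  [0,-0.0075,-0.036,-0.002],
])

```text
t: 35.25
tcp_pos: [0.5499, 0.0003, 0.1286]
tool_rot: [0.534, -0.464, -0.528, -0.47]
force: [-0.1, -0.4, -2.4]
finger_gap: 0.448
```

```bash
python3 -c "
from ov import *
go(.5503,-.001,.0335,1.696)
"
```

```text
shift [ 0.0951  0.0009 -0.0012] turn 0.0018 | at [5.499e-01 3.000e-04 1.286e-01] yaw 1.6978 tilt [0.012  0.0001] q [-0.2   0.57  1.72  0.    0.84 -1.9 ] F [-0.1 -0.4 -2.4] gap 38.2 t 35.25
```

step_arm([
  [0.015,0,0,0],
  [0.035,0,-0.001,0],
  [0.058,0.001,-0.001,0.001],
  [0.077,0.001,-0.001,0.002],
  [0.089,0.001,-0.001,0.002],
  [0.094,0.001,-0.001,0.002],
  [0.095,0.001,-0.001,0.002],
  [0.095,0.001,-0.001,0.002],
])

```text
t: 35.92
tcp_pos: [0.5505, -0.0005, 0.0339]
tool_rot: [0.534, -0.465, -0.527, -0.471]
force: [0.2, -0.1, -2.4]
finger_gap: 0.446
```

```bash
python3 -c "
from ov import *
go(.5503,-.001,.0305,1.696)
im=optics.snapshot('wrist')
cv2.imwrite('pics/w20c.png',cv2.resize(im[170:280,210:350,::-1],None,fx=5,fy=5,interpolation=cv2.INTER_CUBIC))
im=cv2.imread('pics/w7.png');cv2.imwrite('pics/w7c.png',cv2.resize(im[170:280,210:350],None,fx=5,fy=5,interpolation=cv2.INTER_CUBIC))
"
```

```text
shift [ 0.0034  0.0003 -0.0005] turn 0.0004 | at [ 5.505e-01 -5.000e-04  3.390e-02] yaw 1.6964 tilt [0.0126 0.    ] q [-0.21  0.73  1.77  0.    0.63 -1.91] F [ 0.2 -0.1 -2.4] gap 38.1 t 35.92
```

View pics/w20c.png

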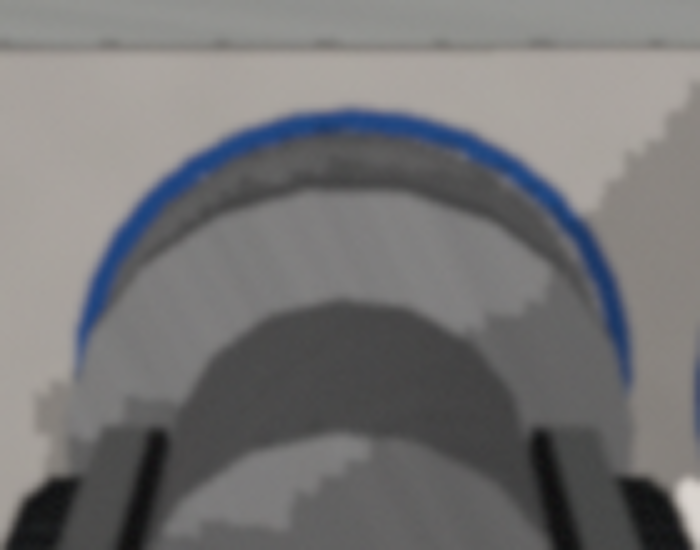

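View pics/w7c.png

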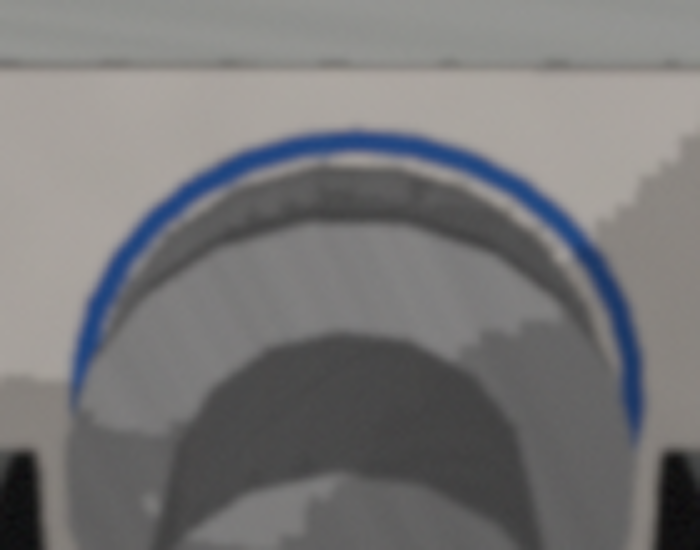

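The ring gap is too small: about 12 px, against 25 px at the start. I'll move the pulley 1.8 mm back (+x) while lowering it.

step_arm([
  [0.001,-0.001,0,0],
  [0.002,-0.0018,0,0],
  [0.0027,-0.0018,-0.0003,0],
  [0.0027,-0.0018,-0.0003,0],
  [0.0027,-0.0018,-0.0003,0],
])

```text
t: 36.38
tcp_pos: [0.5528, -0.0008, 0.0319]
tool_rot: [0.534, -0.465, -0.527, -0.471]
force: [-0.4, -0.0, -2.7]
finger_gap: 0.447
```

```bash
python3 -c "
from ov import *
go(.5503,-.001,.0305,1.696)
im=optics.snapshot('wrist')
cv2.imwrite('pics/w21c.png',cv2.resize(im[170:280,210:350,::-1],None,fx=5,fy=5,interpolation=cv2.INTER_CUBIC))
"
```

```text
shift [0.0014 0.0025 0.0001] turn 0.0001 | at [ 0.5528 -0.0008  0.0319] yaw 1.6961 tilt [ 0.0139 -0.0003] q [-0.21  0.73  1.76  0.    0.63 -1.9 ] F [-0.4 -0.  -2.7] gap 38.1 t 36.38
```

View pics/w21c.png

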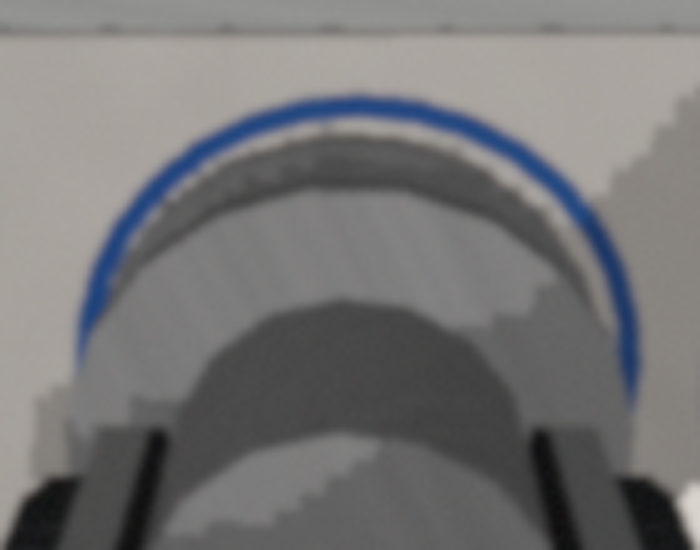

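The gap is now about 28 px with the pulley still some 2 mm up, so it should land at about 22 px (21 is concentric). Lowering straight down.

step_arm([
  [0.0007,0,0.0002,0],
  [0.0014,0,0.0003,0],
  [0.002,0,0.0003,0],
  [0.002,0,0.0003,0],
])

```text
t: 36.77
tcp_pos: [0.5527, -0.0005, 0.0298]
tool_rot: [0.534, -0.465, -0.527, -0.471]
force: [-0.4, 0.4, -2.6]
finger_gap: 0.452
```

```bash
python3 -c "
from ov import *
go(.5525,-.001,.0295,1.696)
im=optics.snapshot('wrist')
cv2.imwrite('pics/w22c.png',cv2.resize(im[170:280,210:350,::-1],None,fx=5,fy=5,interpolation=cv2.INTER_CUBIC))
"
```

```text
shift [ 0.0003  0.0002 -0.0005] turn 0.0001 | at [ 5.527e-01 -5.000e-04  2.980e-02] yaw 1.6961 tilt [ 0.0136 -0.0002] q [-0.2   0.74  1.77  0.    0.62 -1.9 ] F [-0.4  0.4 -2.6] gap 38.6 t 36.77
```

View pics/w22c.png

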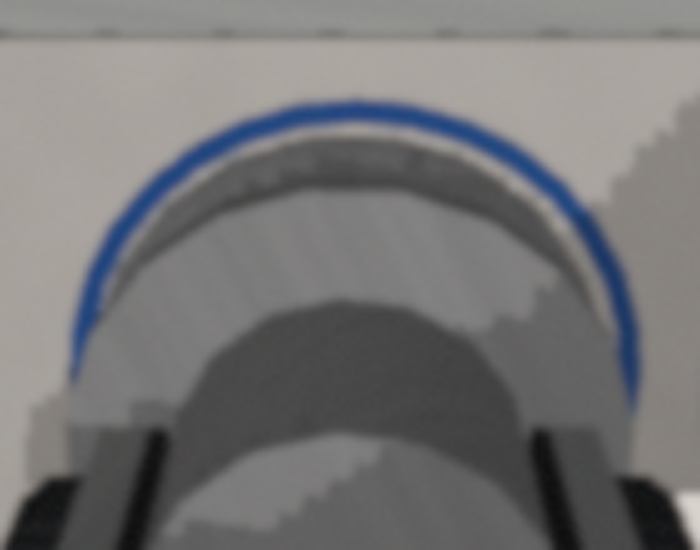

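step_arm([
  [0.0005,0,0,0],
  [0.001,0,0,0],
  [0.001,0,0,0],
])

```text
t: 37.07
tcp_pos: [0.5528, -0.0005, 0.0297]
tool_rot: [0.534, -0.464, -0.527, -0.471]
force: [-2.4, -0.4, 4.1]
finger_gap: 0.446
```

step_arm([
  [0,0,0,0],
  [0,0,0,0],
  [0,0,0,0],
  [0,0,0,0],
], jaw=0.064)

```text
t: 37.4
tcp_pos: [0.553, -0.0005, 0.0298]
tool_rot: [0.534, -0.464, -0.526, -0.471]
force: [-0.7, -0.0, -0.1]
finger_gap: 0.749
```

```bash
python3 -c "
from ov import *
go(.5525,-.001,.0295,1.696)
im=optics.snapshot('wrist')
cv2.imwrite('pics/w23c.png',cv2.resize(im[170:280,210:350,::-1],None,fx=5,fy=5,interpolation=cv2.INTER_CUBIC))
"
```

```text
shift [ 0.0002  0.0005 -0.0004] turn 0.0001 | at [ 5.53e-01 -5.00e-04  2.98e-02] yaw 1.6961 tilt [ 0.0144 -0.0004] q [-0.2   0.74  1.77  0.    0.62 -1.9 ] F [-0.7 -0.  -0.1] gap 64.0 t 37.4
```

View pics/w23c.png

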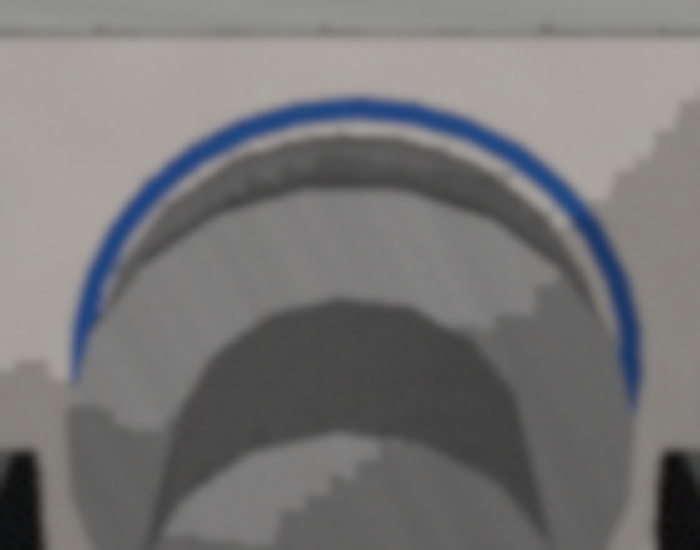

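The pulley is down. Its gap is about 26 px, as at the start. I'll retreat up and away, then check with the top camera.

step_arm([
  [-0.008,0,0,0],
  [-0.02,0,0,0],
  [-0.04,0,0,0],
  [-0.065,0,0,0],
  [-0.09,0,0,0],
  [-0.115,0,0,0],
  [-0.135,0,0,0],
  [-0.14,0,0,0],
])

```text
t: 38.12
tcp_pos: [0.5531, -0.0008, 0.1743]
tool_rot: [0.537, -0.463, -0.524, -0.472]
force: [0.5, -0.5, -0.5]
finger_gap: 0.751
```

step_arm([
  [0,0.003,0.02,0],
  [0,0.01,0.055,0],
  [0,0.02,0.09,0],
  [0,0.03,0.13,0],
  [0,0.04,0.17,0],
  [0,0.05,0.21,0],
  [0,0.055,0.24,0],
  [0,0.06,0.26,0],
])

```text
t: 38.78
tcp_pos: [0.4592, 0.2522, 0.1716]
tool_rot: [0.537, -0.462, -0.525, -0.472]
force: [0.2, 0.2, -0.2]
finger_gap: 0.746
```

step_arm([
  [0,0.002,0.02,0],
  [0,0.005,0.04,0],
  [0,0.007,0.055,0],
  [0,0.007,0.06,0],
  [0,0.007,0.06,0],
  [0,0.007,0.06,0],
  [0,0.007,0.06,0],
])

```text
t: 39.37
tcp_pos: [0.4447, 0.3099, 0.171]
tool_rot: [0.537, -0.463, -0.525, -0.472]
force: [0.1, -0.4, -0.3]
finger_gap: 0.751
```

```bash
python3 - <<'E'
from ov import *
go(.4,.3,.2)
im=optics.snapshot('top')[:,:,::-1];cv2.imwrite('pics/t30.png',im)
a=cv2.imread('pics/a_top.png')
f=lambda i:cv2.resize(i[205:275,210:310],None,fx=4,fy=4,interpolation=cv2.INTER_CUBIC)
cv2.imwrite('pics/t30c.png',np.vstack([f(a),f(np.ascontiguousarray(im))]))
s=optics.snapshot('side')[:,:,::-1];cv2.imwrite('pics/s30.png',s)
# dark blob / bright compare by phase shift
for n,(x0,x1) in dict(cap=(228,263),pul=(263,294)).items():
    A=cv2.cvtColor(a,cv2.COLOR_BGR2GRAY)[228:266,x0:x1].astype(np.float32);B=cv2.cvtColor(np.ascontiguousarray(im),cv2.COLOR_BGR2GRAY)[228:266,x0:x1].astype(np.float32)
    print(n,cv2.phaseCorrelate(A,B))
E
```

```text
shift [-0.0299  0.045  -0.0043] turn 0 | at [0.4447 0.3099 0.171 ] yaw 1.6978 tilt [ 0.0211 -0.0021] q [ 0.41  0.49  1.71 -0.01  0.92 -1.28] F [ 0.1 -0.4 -0.3] gap 64.1 t 39.37
cap ((-0.024774031126984397, -0.29085212347468214), 0.941576036479738)
pul ((0.10256833712633551, -0.08216911165933993), 0.9004781424999238)
```

View pics/t30c.png

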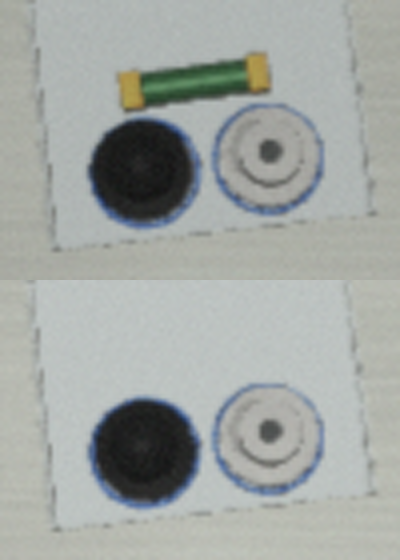

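View pics/s30.png

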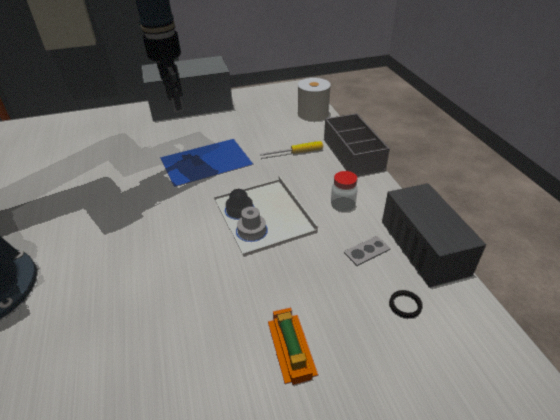

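The top camera shows the cap and pulley within about 1 mm of where they started, each inside its own ring. The side view shows the fuse holder in the cradle and the gauge and jar where they were. Handing in.

```bash
python3 -c "
from station import manip
print(manip.sign_off())"
```

```text
the job is handed in; nothing more can be done
None
```

I finished the job in the order asked and handed it in at about 39 s of robot time. I stood the cap and pulley on the blue mat, laid the fuse holder in the orange cradle, then put the cap and pulley back upright on their own spots. The sign-off reports no verdict.

**Final checks**
- **Fuse holder:** the top camera put its centre about 1 mm or less from the cradle's centre. The wrist view before it was set down and the side view afterwards both showed it square on the seat between the end lips.
- **Cap and pulley:** comparing top-camera pictures from start and end, the cap moved about 0.7 mm and the pulley about 0.3 mm. Each sits inside its own blue ring, upright and not swapped.
- **Gauge and jar:** I never went near them, and the last side view shows them where they were at the start.

**Disagreements and corrections**
- **Cameras:** the top and wrist cameras disagreed by 1–2 mm. I used the mean for the grasps and went by the wrist view of the rings and cradle for the placings.
- **Cap's starting place:** the two cameras also disagree on which way the cap shifted. It is within about 1 mm by either.
- **Cap grasp:** my first grip looked too high, because the jaws closed with 5 N upward. I reopened and gripped 5 mm lower, but the force rose to 7.5 N, so height was probably not the cause.
- **Pulley:** it dropped a fraction of a millimetre onto the mat and stayed upright. On its return I moved it 1.8 mm back before setting it down.
- **Force and tilt:** the force readings I saw stayed below 8 N. The tool's tilt drifted to about 1 degree.

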